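# Nest three finishing dippers on the bench hook

### The job

Hang the three wooden-handled dippers on the steel hook of the rack by the slots in their handles, cups towards the hook's tip: the largest first, then the medium, then the small. Push each one gently fully home before you let go, the largest flat and plumb against the backboard and each next one with its handle flush against the handle behind it, so that the cups nest; do not force anything against the rack, and leave the other things on the bench where they are.

Things in the scene. Friction and masses are not known exactly. Their poses are not given: they have to be found in the camera images.
- rack: Hanging rack, fixed: dark wooden foot (220 x 160 x 16 mm, centred at x = -10 mm), a post at x = +65 mm and a level round steel hook. Origin on the bench, z up; the hook points along -x at y = 0. It bears up to 28 N in all (sum of contact forces), hung weight included. A dipper hangs well when its slot's upper end rests on the rod and its handle's back (+x) lies flat on the backboard or the handle behind.
- hook_root (a point): Top of the hook's rod (8 mm thick), 229 mm above the bench, over the rack's origin, axes as the rack's. A light wooden backboard (120 mm wide, 22 to 206 mm up, with a 14 mm wide tongue at y = 0 up to 281 mm) stands across the rod. It was clamped anywhere from here to 30 mm to -x (its front face): not reported, see or feel for it. It does not give.
- hook_tip (a point): Upturned tip of the hook, 104 mm to -x of the root, its top 239 mm up; the rod bends up over its last 8 mm. A slot passes over it while the slot's upper end is 14 to 24 mm above the rod's top (229 mm). At 18 mm a cup also passes 6 mm above the rim of the next larger cup already hung; let down, it sinks 12 mm into it.
- dipper_large: Large dipper, loose, 0.26 kg: upright dark-wood handle 16 mm thick (x), 22 mm wide (y), its top 235 mm up; an open round aluminium cup (90 mm across, 50 mm high, 3 mm wall) is fixed low on its -x face, reaching 8 to 97 mm to -x. Origin: below the handle's centre, level with the cup's underside; z up the handle, which starts 14 mm up. Grip the solid top 45 mm across its width, a little to -x so that the fingers clear what is behind.
- dipper_medium: Medium dipper, loose, 0.19 kg: upright dark-wood handle 16 mm thick (x), 28 mm wide (y), its top 197 mm up; an open round aluminium cup (64 mm across, 45 mm high, 3 mm wall) is fixed low on its -x face, reaching 8 to 71 mm to -x. Origin: below the handle's centre, level with the cup's underside; z up the handle, which starts 14 mm up. Grip the solid top 45 mm across its width, a little to -x so that the fingers clear what is behind.
- dipper_small: Small dipper, loose, 0.13 kg: upright dark-wood handle 16 mm thick (x), 34 mm wide (y), its top 164 mm up; an open round aluminium cup (40 mm across, 40 mm high, 3 mm wall) is fixed low on its -x face, reaching 8 to 47 mm to -x. Origin: below the handle's centre, level with the cup's underside; z up the handle, which starts 14 mm up. Grip the solid top 45 mm across its width, a little to -x so that the fingers clear what is behind.
- dipper_large_eye (a point): Centre of the upper end of the large dipper's hanging slot, 190 mm above its origin, mid-thickness: the spot that rests on the rod. The slot, 14 mm wide (y) and 34 mm tall, goes right through the handle along x; the solid 45 mm tab is above it.
- dipper_medium_eye (a point): Centre of the upper end of the medium dipper's hanging slot, 152 mm above its origin, mid-thickness: the spot that rests on the rod. The slot, 14 mm wide (y) and 34 mm tall, goes right through the handle along x; the solid 45 mm tab is above it.
- dipper_small_eye (a point): Centre of the upper end of the small dipper's hanging slot, 119 mm above its origin, mid-thickness: the spot that rests on the rod. The slot, 14 mm wide (y) and 34 mm tall, goes right through the handle along x; the solid 45 mm tab is above it.
- wax_jar: Bystander, loose: amber glass jar, 64 mm across, 70 mm high; origin under its centre.
- brush: Bystander, loose: flat brush lying on the bench among the dippers; origin under its middle, x along it.
- chisel: Bystander, loose: chisel lying on the bench, 220 mm long along x, 22 mm high; origin under its ferrule.
- glue_pot: Bystander, loose: blue ceramic pot, 72 mm across, 70 mm high; origin under its centre.
- rosette: Bystander, loose: small carved wooden tile, 80 x 80 mm, 25 mm high; origin under its centre.
Things that resemble listed ones, but are neither listed nor needed, are in the scene too. What is shaped like the dipper_medium but green or pink is not meant.

How it is judged:
On the way, in this order (a step that is already met when the one before it is completed fails the run):
1. the large dipper hangs on the hook, plumb and flat against the backboard, let go (z of dipper_large_eye in the frame of rack between 0.225 and 0.233 m and y of dipper_large_eye in the frame of rack between -0.007 and 0.007 m and angle between dipper_large's own z axis and vertical below 0.02 rad and angle between the x axis of dipper_large and the x axis of rack, either way round below 0.12 rad and x of dipper_large_eye in the frame of rack between -0.05 and 0 m and contact force between dipper_large and the fingers below 0.1 N and linear speed of dipper_large below 0.02 m/s), for 0.2 s.
2. then the medium dipper hangs flush in front of it, let go, the large one still in place (all of step 1 and z of dipper_medium_eye in the frame of rack between 0.225 and 0.233 m and y of dipper_medium_eye in the frame of rack between -0.007 and 0.007 m and angle between dipper_medium's own z axis and vertical below 0.04 rad and angle between the x axis of dipper_medium and the x axis of rack, either way round below 0.12 rad and x of dipper_medium_eye in the frame of dipper_large_eye between -0.0195 and -0.0135 m and contact force between dipper_medium and the fingers below 0.1 N and linear speed of dipper_medium below 0.02 m/s), for 0.2 s.
3. then the small dipper hangs flush in front of the medium one, let go, the others still in place (all of step 2 and z of dipper_small_eye in the frame of rack between 0.225 and 0.233 m and y of dipper_small_eye in the frame of rack between -0.007 and 0.007 m and angle between dipper_small's own z axis and vertical below 0.04 rad and angle between the x axis of dipper_small and the x axis of rack, either way round below 0.12 rad and x of dipper_small_eye in the frame of dipper_medium_eye between -0.0195 and -0.0135 m and contact force between dipper_small and the fingers below 0.1 N and linear speed of dipper_small below 0.02 m/s), for 0.2 s.
At the end, for the whole second after the job is handed in: All three hang at rest, let go: slot tops within 4 mm of the rod in height and 7 mm sideways, handles within 0.12 rad of the rack's direction; the large one plumb within 0.02 rad, the others within 0.04 rad, each handle centred 13.5 to 19.5 mm in front of the one behind (all of step 3); the robot touches nothing.
It fails at once if the rack is pushed, pulled or struck with more than 28 N (contact force between rack and anything else above 28 N).
It fails at once if a bystander (wax jar, brush, chisel, glue pot or rosette tile) is moved by more than 30 mm (distance of any of wax_jar, brush, chisel, glue_pot, rosette from where it was at the start of the episode above 0.03 m).
It also fails if it takes over 72 s, if anything falls off the work surface, if the arm or the gripper's body presses on something with over 40 N, if the wrist force passes 120 N, or if a joint passes its speed limit or range.

### The arm

A 7-joint arm with a two-finger parallel gripper is mounted at the origin on the work surface. World frame = base frame: x ahead of the robot, y to its left, z up, the work surface at z = 0. Lengths are in m, angles in rad, forces in N, time in s.
With the tool pointing down it reaches from about 0.4 to 0.9 m from the base axis. Payload 5.5 kg.
Tool frame: the origin (TCP) lies at the very end of the fingers, on their centre line; the grasp point (between the pads) lies 19 mm behind it (grip_point_offset is the distance from the TCP to the grasp point, in m); z points along the fingers, y is the direction in which the jaws open and shut (so a half turn about z gives the same grasp; the last joint's range is limited). The gripper opens to 92 mm and grips with 3 to 60 N. Pads are 19 mm wide; open, the fingers measure 130 mm over their backs; the gripper's body (75 mm by 190 mm) begins 47 mm behind the grasp point.
Start: joints at [1.561, 0.501, -0.427, 1.55, 0.221, 1.138, -0.21], TCP at [0.175, -0.626, 0.227] pointing down, gripper open.
Joint ranges: [-2.88, 2.88], [-0.31, 2.03], [-1.54, 1.56], [0.2, 2.42], [-1.41, 4.55], [0.19, 2.02], [-2.57, 2.57]. Speed limits (rad/s): [2.57, 2.57, 3.14, 3.14, 3.14, 3.14, 3.14].

### API

Orientations are given as a unit quaternion [w, x, y, z].
In Python, from station import read_state, camera, get_calibration, sign_off, grip_point_offset gives the robot as it stands.
- The arm moves only by the tool send_rows, never from a script. Its argument "increments" is a list that holds one entry, the list of rows, each a list of 5 numbers: the finger opening in cm, from 0 to 9.18, then the shift along the tool's x, y, z in cm, then the turn about the tool's z in degrees. A call has 1 to 20 rows; each row shifts and turns the commanded pose from where the row before left it, along the tool's axes as they then stand; what a row does not reach is not made up. A row lasts 1/10 s, in which the tool goes at most 50 mm and 8.59 degrees, less where a joint would pass 70% of its speed; a pose out of reach is approached as far as the arm can. A call is refused whole if a number of a shift passes 5 or a number of a turn 8.59, either way. A call with a gripper value outside its range is refused whole. The fingers move at their own pace and stop on an object; "grip_force" is the grip in N (left out, the last holds). Time passes only in rows, so rows that do not move let the fingers close. It gives the time, the measured TCP pose, the force and the opening at its end, in the units of the state.
- read_state(): the state, without advancing time (a new reading comes with each control period).
- camera(name): name is "side" or "top"; returns the picture (400x640x3 uint8, blue, green, red); there is no depth.
- get_calibration(name): a dict with "vertical_fov" (degrees; the focal length in pixels is half the picture's height over the tangent of half this angle, whatever the lens; pixels are square), "cx", "cy" (the principal point, pixels), "world_to_cam" (4x4, takes a point from world to camera coordinates). Camera axes: x right, y up, looking along -z (the intrinsics and any distortion apply to the point x, -y, -z); pixel columns grow to the right and rows downward; lengths in m; the calibration is good to about 2 mm. A picture is of the moment at which its call begins. get_calibration takes no time and is no camera call.
- sign_off(): hands the job in, once; it reports no verdict.
The state is a dict: "t": time; "joint_positions": joint angles; "qd": joint speeds; "joint_efforts": joint torques, N m; "tcp_pos": TCP position; "orientation": TCP orientation; "wrist_force": force on the tool from outside, world axes, zero at the start; "torque": the same for the moment, N m; "opening": finger opening in m.
Only numpy, scipy, OpenCV 4.12 (cv2) and the standard library are available. Lean on these libraries where they do the work, as an engineer would, in place of code of your own. Each camera call takes 0.05 s, during which the arm holds its last target.

## Working session

There is one attempt and no reset: what is moved stays moved. The work goes in short steps, Python scripts to look and compute and a tool call to move; the robot and the scene stay as the last step left them, time stands still between calls to the robot, and variables do not carry over. Pictures are saved under pics/ and viewed, and the job is handed in when it is done.

Besides the shell and the picture viewer there is one more tool, called after ">>>" as name(argument=value, ...) on one line, values as JSON. send_rows: Moves the arm, as the interface text tells. Its arguments: {"type":"object","properties":{"increments":{"type":"array"},"grip_force":{"type":"number"}},"required":["increments"]}

```bash
mkdir -p pics; ls; python3 - <<'E'
from station import *
import cv2
s=read_state()
print({k:s[k] for k in s})
print(grip_point_offset if not callable(grip_point_offset) else grip_point_offset())
for n in ("side","top"):
    im=camera(n); cv2.imwrite(f"pics/{n}0.png",im); print(n,get_calibration(n))
E
```

```text
pics
{'t': 0.0, 'joint_positions': array([ 1.56124564,  0.5018665 , -0.426812  ,  1.55145426,  0.22081845,
        1.13830759, -0.21027993]), 'qd': array([ 0.0004366 , -0.00163536, -0.00046582, -0.00024377,  0.002095  ,
        0.0005939 ,  0.00010871]), 'joint_efforts': array([-6.84361003e-04, -5.66583502e+01, -5.81630006e+00, -2.79108113e+01,
       -6.86355075e-02,  3.08650837e-02,  1.84887376e-04]), 'tcp_pos': array([ 0.17487153, -0.62529901,  0.22566674]), 'orientation': array([-9.80391210e-04,  9.90707886e-01,  1.36003358e-01, -1.03175216e-04]), 'wrist_force': array([-0.07231034, -0.59385254,  0.32726961]), 'torque': array([-0.03460716, -0.00882638,  0.01302419]), 'opening': 0.09192738726611595}
0.0188
side {'vertical_fov': 53.02513782170892, 'cx': 320.25422524637787, 'cy': 191.6485099437426, 'world_to_cam': array([[-0.73501521, -0.67793759, -0.01238   ,  0.34315712],
       [ 0.34899776, -0.39390878,  0.85031549, -0.2783374 ],
       [-0.58133743,  0.62067423,  0.52612764, -0.86258481],
       [ 0.        ,  0.        ,  0.        ,  1.        ]])}
top {'vertical_fov': 48.58529939840237, 'cx': 326.6351136830057, 'cy': 196.5317844739409, 'world_to_cam': array([[-0.01066769, -0.99949901,  0.02979828, -0.02241943],
       [ 0.9872095 , -0.00578658,  0.15932331, -0.47328653],
       [-0.15907106,  0.03111676,  0.98677664, -1.33124118],
       [ 0.        ,  0.        ,  0.        ,  1.        ]])}
```

View pics/side0.png

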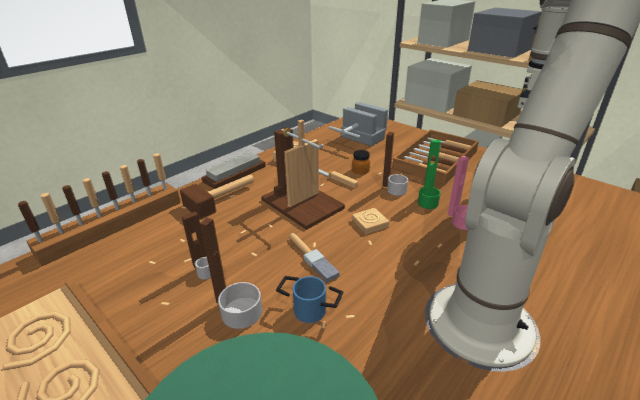

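View pics/top0.png

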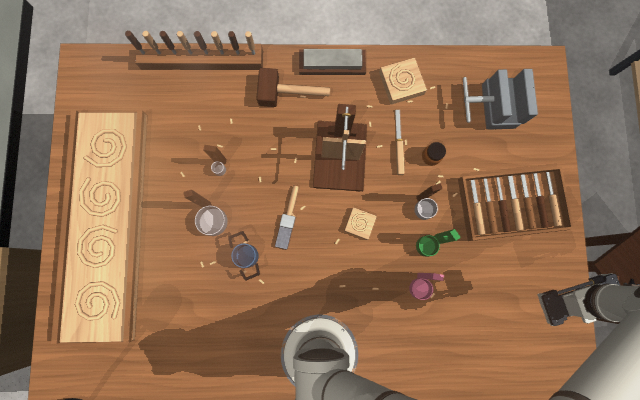

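The side view shows the large dipper (handle top 208,220, cup 240,305), the small one (handle top 191,213, cup 204,268), the medium one (handle top 390,134, cup 398,185), green (433,143) and pink (460,160) lookalikes, and the rack (foot 303,205). In the top view: large cup 210,220, small cup 217,168, medium cup 427,208, rack foot 340,158. Next I'll look at enlarged crops.

```bash
cat > h.py <<'E'
import numpy as np, cv2
from station import *
def proj(n,P):
    c=get_calibration(n); f=200/np.tan(np.radians(c['vertical_fov'])/2)
    P=np.atleast_2d(P); q=(c['world_to_cam']@np.c_[P,np.ones(len(P))].T).T
    return np.c_[c['cx']+f*q[:,0]/-q[:,2], c['cy']-f*q[:,1]/-q[:,2]]
def ray(n,uv):
    c=get_calibration(n); f=200/np.tan(np.radians(c['vertical_fov'])/2)
    M=c['world_to_cam'];R=M[:3,:3];U,_,V=np.linalg.svd(R);d=np.array([(uv[0]-c['cx'])/f,-(uv[1]-c['cy'])/f,-1])
    Ri=np.linalg.inv(R); return -Ri@M[:3,3], Ri@d
def onz(n,uv,z):
    o,d=ray(n,uv); return o+d*(z-o[2])/d[2]
def crop(im,x0,y0,w,h,k,out):
    c=cv2.resize(im[y0:y0+h,x0:x0+w],None,fx=k,fy=k,interpolation=cv2.INTER_CUBIC)
    step=10
    for u in range((x0+step-1)//step*step,x0+w,step):
        cv2.line(c,((u-x0)*k,0),((u-x0)*k,6),(0,0,255),1); 
        if u%20==0: cv2.putText(c,str(u),((u-x0)*k+2,14),0,.4,(0,0,255),1)
    for v in range((y0+step-1)//step*step,y0+h,step):
        cv2.line(c,(0,(v-y0)*k),(6,(v-y0)*k),(0,0,255),1)
        if v%20==0: cv2.putText(c,str(v),(8,(v-y0)*k+5),0,.4,(0,0,255),1)
    cv2.imwrite(out,c)
E
python3 - <<'E'
from h import *
t=cv2.imread('pics/top0.png');s=cv2.imread('pics/side0.png')
crop(t,300,95,100,75+25,6,'pics/c1.png')
crop(s,255,110,100,120,5,'pics/c2.png')
crop(t,170,135,130,100,6,'pics/c3.png')
crop(s,170,200,110,130,4,'pics/c4.png')
crop(t,395,170,80,80,7,'pics/c5.png')
crop(s,370,125,80,90,6,'pics/c6.png')
print(proj('side',[0,0,0]),proj('top',[0,0,0]))
E
```

```text
[[479.74897729 321.01594263]] [[319.17282611 354.06478774]]
```

View pics/c1.png

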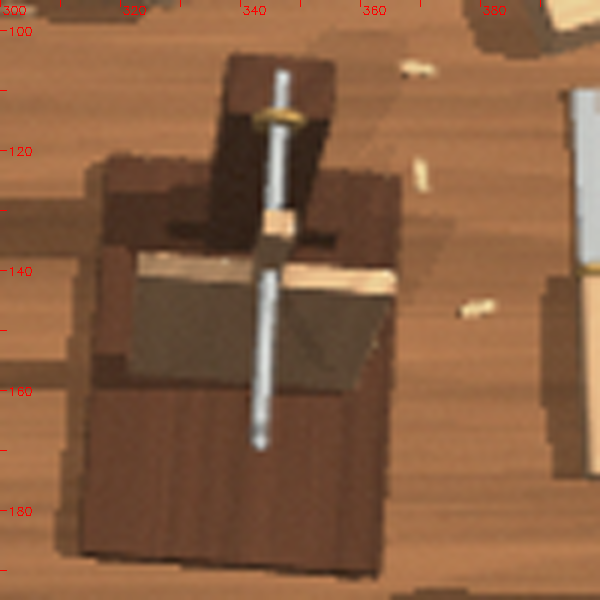

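View pics/c2.png

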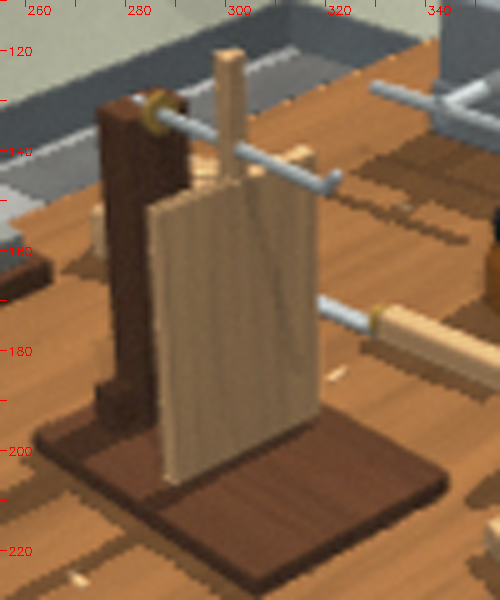

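View pics/c3.png

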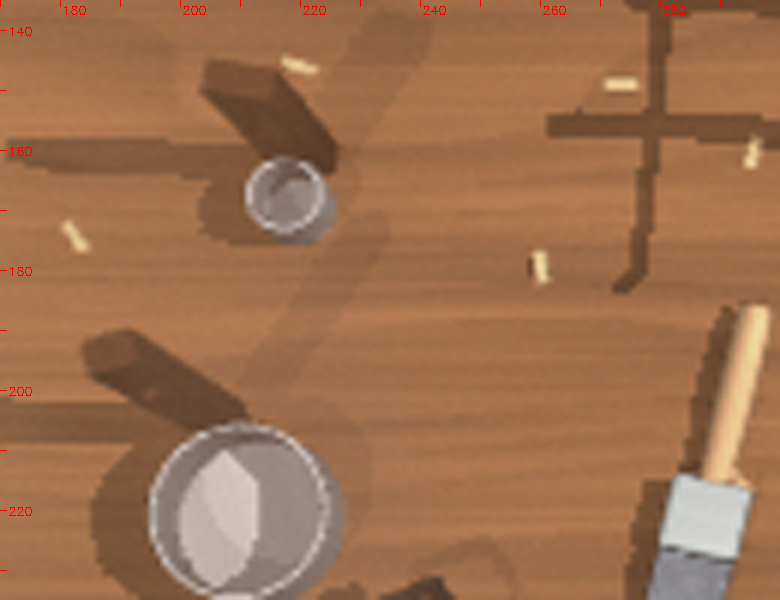

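View pics/c4.png

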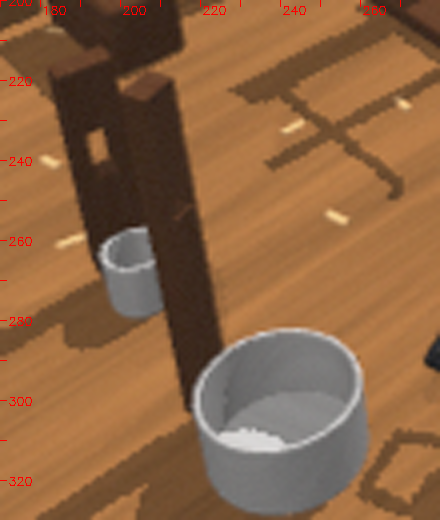

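View pics/c5.png

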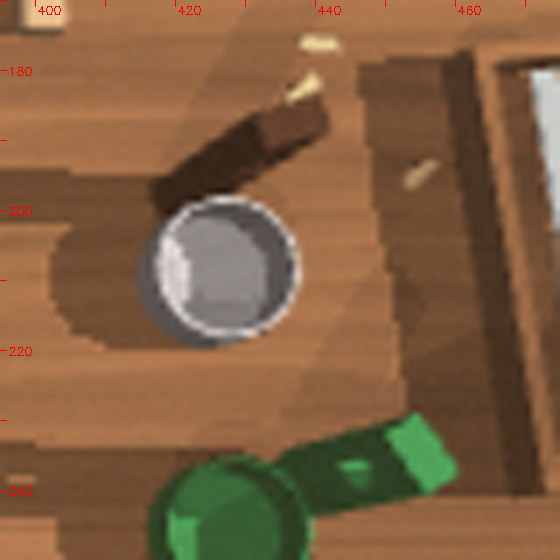

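View pics/c6.png

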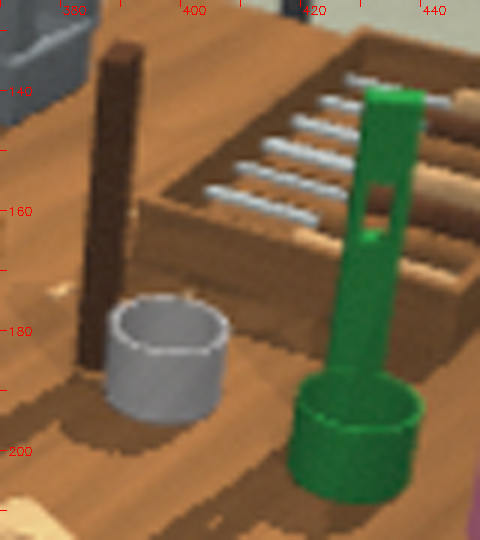

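```bash
cat > fit.py <<'E'
from h import *
from scipy.optimize import least_squares
def fit(obs,x0):
    def T(p,q): c,s=np.cos(p[2]),np.sin(p[2]); return np.array([p[0]+c*q[0]-s*q[1],p[1]+s*q[0]+c*q[1],q[2]])
    def r(p): return np.concatenate([proj(n,T(p,q))[0]-uv for n,q,uv in obs])
    s=least_squares(r,x0); return s.x, s.fun.reshape(-1,2)
E
python3 - <<'E'
from fit import *
np.set_printoptions(precision=4,suppress=True)
L=[('top',(-.0525,0,.05),(210,220.5)),('side',(-.0525,0,.05),(239.5,297.5)),('top',(0,0,.235),(189.2,193.3)),('side',(0,0,.235),(206.5,221.5))]
S=[('top',(-.0275,0,.04),(217.5,167.5)),('top',(0,0,.164),(210.5,148)),('side',(0,0,.164),(190.2,215.7))]
M=[('top',(-.0395,0,.045),(427.8,208.1)),('side',(-.0395,0,.045),(398.2,178.8)),('top',(0,0,.197),(436.9,186.9)),('side',(0,0,.197),(390.5,133.8))]
R=[('top',(-.12,.08,.016),(313.3,186.7)),('top',(-.12,-.08,.016),(363,191.2)),('top',(.1,-.08,.016),(367,124.3)),('top',(.1,.08,.016),(318,120.8)),
('side',(.1,.08,.016),(262,197.6)),('side',(-.12,-.08,.016),(344.4,205.6)),('side',(-.12,.08,.016),(306.6,226.4)),('top',(-.104,0,.239),(343.5,168.5)),('side',(-.104,0,.239),(322.,145.5))]
for n,o in zip('LSMR',(L,S,M,R)):
    p,e=fit(o,[.5,0.,0.]); print(n,p,np.degrees(p[2]));print(e.T)
E
```

```text
L [0.4502 0.3425 0.2593] 14.855525965194314
[[-0.8677 -0.0224 -1.0188  0.386 ]
 [ 0.2218 -0.9986  0.7108 -1.2021]]
S [ 0.5924  0.3065 -0.1618] -9.272597154121494
[[-0.0275 -0.5223 -0.108 ]
 [ 0.1768  0.508  -1.2787]]
M [ 0.471  -0.3255  0.2982] 17.0882002714907
[[-0.2326 -0.0235 -0.1198 -0.3838]
 [ 0.2529 -0.6939  0.5751 -1.1687]]
R [ 0.618  -0.0719 -0.0812] -4.652209220195238
[[-0.9314 -0.0416 -0.1499 -0.4787 -1.2015  1.1862 -0.4708 -0.851   0.1835]
 [ 1.08    0.3659  0.4467  0.1192 -2.2048 -1.8132 -1.0788  0.6409 -2.09  ]]
```

```bash
cat > joint.py <<'E'
from h import *
from scipy.optimize import least_squares
np.set_printoptions(precision=4,suppress=True)
L=[('top',(-.0525,0,.05),(210,220.5)),('side',(-.0525,0,.05),(239.5,297.5)),('top',(0,0,.235),(189.2,193.3)),('side',(0,0,.235),(206.5,221.5))]
S=[('top',(-.0275,0,.04),(217.5,167.5)),('top',(0,0,.164),(210.5,148)),('side',(0,0,.164),(190.2,215.7))]
M=[('top',(-.0395,0,.045),(427.8,208.1)),('side',(-.0395,0,.045),(398.2,178.8)),('top',(0,0,.197),(436.9,186.9)),('side',(0,0,.197),(390.5,133.8))]
R=[('top',(-.12,.08,.016),(313.3,186.7)),('top',(-.12,-.08,.016),(363,191.2)),('top',(.1,-.08,.016),(367,124.3)),('top',(.1,.08,.016),(318,120.8)),
('side',(.1,.08,.016),(262,197.6)),('side',(-.12,-.08,.016),(344.4,205.6)),('side',(-.12,.08,.016),(306.6,226.4)),('top',(-.104,0,.239),(343.5,168.5)),('side',(-.104,0,.239),(322.,145.5))]
B=[('side',(0,.06,.022),(288,207)),('side',(0,-.06,.022),(318.6,193)),('side',(0,.06,.206),(285,152)),('top',(0,.06,.206),(322.8,140.8)),('top',(0,-.06,.206),(366,143.3))]
def T(p,q): c,s=np.cos(p[2]),np.sin(p[2]); return np.array([p[0]+c*q[0]-s*q[1],p[1]+s*q[0]+c*q[1],q[2]])
def r(v):
    off={'top':v[13:15],'side':v[15:17]}; e=[]
    for i,o in enumerate((L,S,M,R)):
        for n,q,uv in o: e.append(proj(n,T(v[3*i:3*i+3],q))[0]+off[n]-(np.array(uv)-.42))
    for n,q,uv in B: e.append(proj(n,T(v[9:12],(v[12],q[1],q[2])))[0]+off[n]-(np.array(uv)-.42))
    e.append(v[13:17]*1.)
    return np.concatenate(e)
s=least_squares(r,[.45,.34,.26,.59,.31,-.16,.47,-.32,.3,.61,-.07,-.08,-.01,0,0,0,0])
v=s.x
for i in range(4): print('LSMR'[i],v[3*i:3*i+3],np.degrees(v[3*i+2]))
print('board x',v[12],'off',v[13:]); print(s.fun[:-4].reshape(-1,2).T)
E
python3 joint.py
```

```text
L [0.4518 0.3428 0.263 ] 15.06975759976535
S [ 0.5935  0.307  -0.2234] -12.8013427389249
M [ 0.4723 -0.3244  0.304 ] 17.41931925142937
R [ 0.6193 -0.0709 -0.0809] -4.63312044003682
board x -0.018851625254345156 off [ 0.3506 -0.2837  0.0336  0.8252]
[[-0.1043 -0.0816 -0.3255  0.2484  0.0292  0.0562 -0.1307  0.2435 -0.0668
   0.243  -0.4737 -0.4597  0.425   0.3011 -0.023  -1.2671  1.0939 -0.5866
  -0.4402  0.0239  1.0007 -0.2132  0.4193 -0.1614 -0.1346]
 [-0.2016 -0.1276  0.2288 -0.2243 -0.1338  0.2676 -0.1087 -0.0401  0.513
   0.2592  0.0726  0.7973  0.067   0.1658 -0.1462 -0.9838 -0.6103  0.1244
   0.2745 -0.8762  0.6772  0.159   0.5595 -1.0312 -0.2237]]
```

Candidates, in top-view pixels:
- **Large:** only the big silver cup with a dark handle (210,220). The blue glue pot (245,255) has no handle post.
- **Medium:** the silver cup with a wooden handle (427,208). The green (427,245) and pink (422,288) ones are decoys.
- **Small:** the small silver cup (217,168).

The crops already confirm wood and aluminium for all three. I'm moving towards the large dipper.

>>> send_rows(increments=[[[9.1, 2.81, -2.74, -1.2, 0], [9.1, 2.81, -2.74, -1.2, 0], [9.1, 2.81, -2.74, -1.2, 0], [9.1, 2.81, -2.74, -1.2, 0], [9.1, 2.81, -2.74, -1.2, 0], [9.1, 2.81, -2.74, -1.2, 0], [9.1, 2.81, -2.74, -1.2, 0], [9.1, 2.81, -2.74, -1.2, 0], [9.1, 2.81, -2.74, -1, 0], [9.1, 2.81, -2.74, -1, 0], [9.1, 2.81, -2.74, -1, 0], [9.1, 2.81, -2.74, -1, 0], [9.1, 2.81, -2.74, 0, 0], [9.1, 2.81, -2.74, 0, 0], [9.1, 0, 0, 0, 0], [9.1, 0, 0, 0, 0]]])

```text
t: 1.7
tcp_pos: [0.4507, -0.1497, 0.3625]
orientation: [-0.0, 0.991, 0.137, -0.0]
wrist_force: [0.4, -0.5, 1.2]
opening: 0.0913
```

>>> send_rows(increments=[[[9.1, 1.08, -3.95, 0.4, 0], [9.1, 1.08, -3.95, 0.4, 0], [9.1, 1.08, -3.95, 0.4, 0], [9.1, 1.08, -3.95, 0.4, 0], [9.1, 1.08, -3.95, 0.4, 0], [9.1, 1.08, -3.95, 0.4, 0], [9.1, 1.08, -3.95, 0.4, 0], [9.1, 1.08, -3.95, 0.4, 0], [9.1, 1.08, -3.95, 0.4, 0.5], [9.1, 1.08, -3.95, 0.4, 0], [9.1, 1.08, -3.95, 0.4, 0], [9.1, 1.08, -3.95, 0.4, 0], [9.1, 0, 0, 0, 0], [9.1, 0, 0, 0, 0], [9.1, 0, 0, 0, 0]]])

```text
t: 3.2
tcp_pos: [0.4499, 0.3386, 0.3142]
orientation: [0.001, 0.991, 0.13, -0.0]
wrist_force: [0.1, -0.3, -0.3]
opening: 0.0906
```

```bash
python3 - <<'E'
from h import *
s=read_state();print(s['tcp_pos'],s['orientation'])
i=camera('side');crop(i,120,100,200,150,4,'pics/d1.png')
i=camera('top');crop(i,140,130,120,100,6,'pics/d2.png')
print(proj('side',s['tcp_pos']),proj('top',s['tcp_pos']))
E
```

```text
[0.44993657 0.33855118 0.31416598] [ 9.23897277e-04  9.91482581e-01  1.30235899e-01 -2.20666796e-04]
[[201.93843932 184.97052791]] [[180.78341618 188.75686886]]
```

View pics/d1.png

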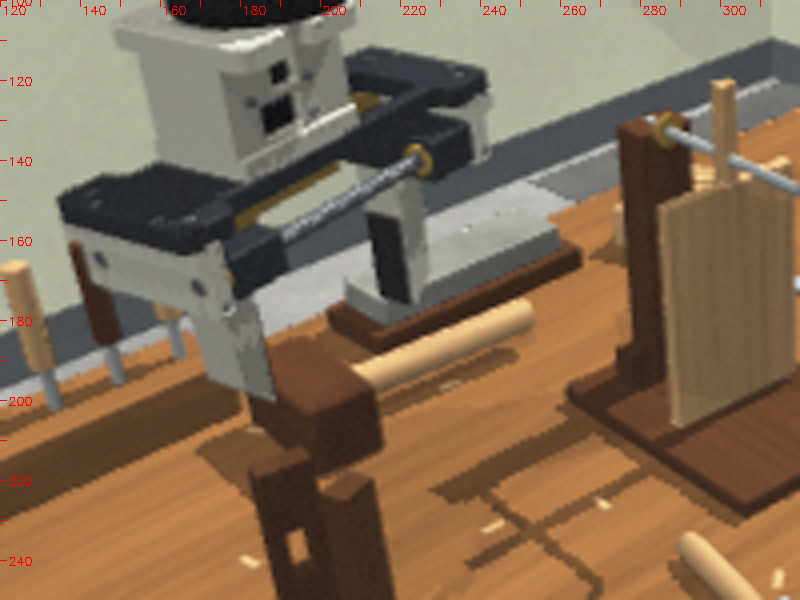

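View pics/d2.png

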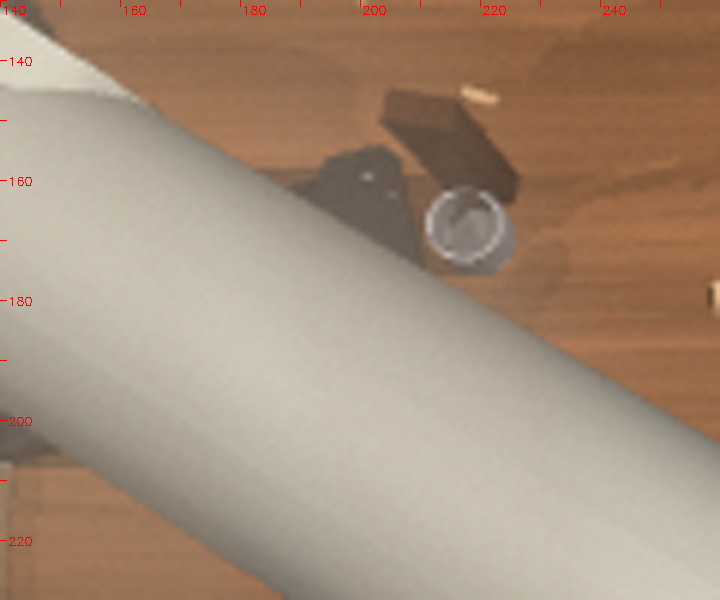

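The side view shows both fingertips (184,199 and 219,175) straddling the line above the large handle's top (206,221), in line with the projected TCP to within about 2 px. Next I descend and grip.

>>> send_rows(grip_force=40, increments=[[[9.1, -0.1, -0.4, 2, 0], [9.1, 0, 0, 2, 0], [9.1, 0, 0, 2, 0], [9.1, 0, 0, 2, 0], [9.1, 0, 0, 2, 0], [9.1, 0, 0, 1.5, 0], [9.1, 0, 0, 0.5, 0], [9.1, 0, 0, 0, 0], [9.1, 0, 0, 0, 0], [4, 0, 0, 0, 0], [4, 0, 0, 0, 0], [4, 0, 0, 0, 0]]])

```text
t: 4.5
tcp_pos: [0.447, 0.3447, 0.1952]
orientation: [-0.0, 0.991, 0.132, 0.0]
wrist_force: [-1.1, -0.0, -0.5]
opening: 0.0715
```

```bash
python3 - <<'E'
from h import *
s=read_state();print(s['tcp_pos'],s['orientation'],s['opening'],s['wrist_force'])
i=camera('side');crop(i,150,170,120,150,4,'pics/d3.png')
E
```

```text
[0.44701056 0.34468417 0.19522538] [-1.15499305e-04  9.91291501e-01  1.31685101e-01  4.25229050e-04] 0.07151388915516653 [-1.09161032 -0.03389025 -0.53514762]
```

View pics/d3.png

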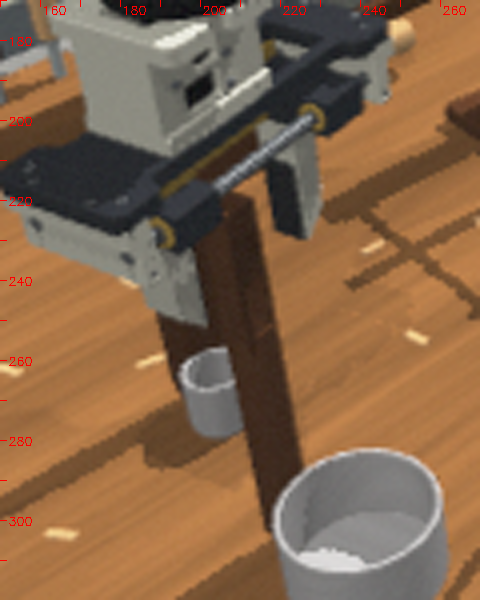

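The jaws straddle the handle, with the left finger at about (200,248) and the right at (222,228), and the handle between them. Closing.

>>> send_rows(increments=[[[2.6, 0, 0, 0, 0], [2.6, 0, 0, 0, 0], [2.6, 0, 0, 0, 0], [2.6, 0, 0, 0, 0], [2.6, 0, 0, 0, 0], [2.4, 0, 0, 0, 0], [0, 0, 0, 0, 0], [0, 0, 0, 0, 0], [0, 0, 0, 0, 0], [0, 0, 0, 0, 0]]])

```text
t: 5.55
tcp_pos: [0.4468, 0.3442, 0.1946]
orientation: [0.0, 0.991, 0.132, -0.0]
wrist_force: [0.8, -1.0, -2.5]
opening: 0.0215
```

```bash
python3 - <<'E'
from h import *
s=read_state();print(s['tcp_pos'],s['orientation'],s['opening'],s['wrist_force'])
i=camera('side');crop(i,150,170,120,150,4,'pics/d4.png')
E
```

```text
[0.44680178 0.34415509 0.19459863] [ 2.49404056e-04  9.91299214e-01  1.31627511e-01 -6.33952970e-05] 0.021546966798577722 [ 0.83156658 -0.95524486 -2.53342701]
```

View pics/d4.png

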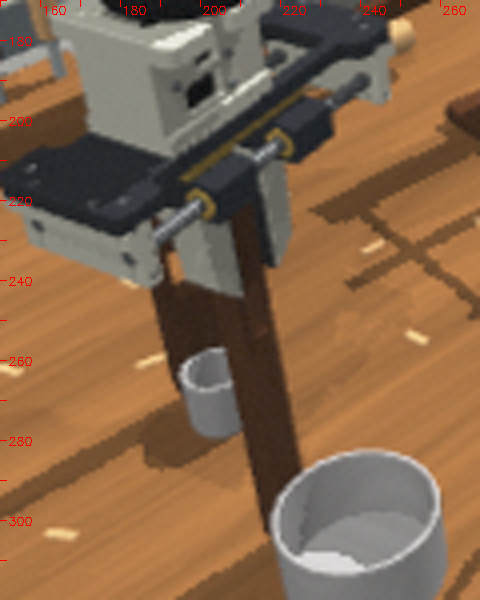

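Gripped at 21.5 mm, and the handle is still upright. Now I lift and carry it to a point in front of the hook.

>>> send_rows(increments=[[[0, 0, 0, -1, 0], [0, 0, 0, -2, 0], [0, 0, 0, -3, 0], [0, 0, 0, -3, 0], [0, 0, 0, -3, 0], [0, 0, 0, -2, 0], [0, -0.5, 1.7, 0, 0], [0, -0.96, 3.4, 0, 0], [0, -0.96, 3.52, 0, 0], [0, -0.96, 3.52, 0, 0], [0, -0.96, 3.52, 0, 0], [0, -0.96, 3.52, 0, 0], [0, -0.96, 3.52, 0, 0], [0, -0.96, 3.52, 0, 0], [0, -0.96, 3.52, 0, 0], [0, -0.96, 3.52, 0, 0], [0, -0.96, 3.52, 0, 0], [0, -0.9, 3.4, 0, 0], [0, -0.5, 1.6, 0, 0], [0, 0, 0, 0, 4]]])

```text
t: 7.6
tcp_pos: [0.4445, -0.0918, 0.335]
orientation: [0.0, 0.996, 0.094, 0.0]
wrist_force: [-0.3, 0.9, -1.6]
opening: 0.0218
```

>>> send_rows(increments=[[[0, 0, 0, 0, 5], [0, 0, 0, 0, 6], [0, 0, 0, 0, 4.75], [0, 0, 0, 0, 0], [0, 0, 0, 0, 0], [0, 0, 0, 0, 0]]])

```text
t: 8.2
tcp_pos: [0.4449, -0.0886, 0.3349]
orientation: [0.0, 0.999, -0.039, 0.0]
wrist_force: [-0.2, 0.9, -1.5]
opening: 0.0217
```

```bash
python3 - <<'E'
from h import *
s=read_state();print(s['tcp_pos'],s['orientation'],s['opening'],s['wrist_force'])
i=camera('side');crop(i,250,70,150,180,4,'pics/e1.png')
i=camera('top');crop(i,280,90,120,120,5,'pics/e2.png')
E
```

```text
[ 0.44489761 -0.08859035  0.33492461] [ 5.76084883e-05  9.99230165e-01 -3.92307590e-02  1.50107717e-04] 0.021662230876879154 [-0.18644102  0.91696132 -1.50362766]
```

View pics/e1.png

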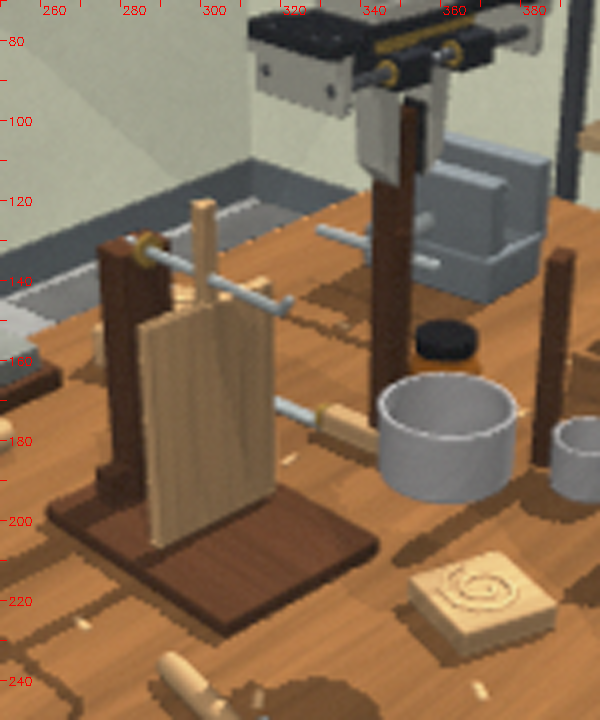

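View pics/e2.png

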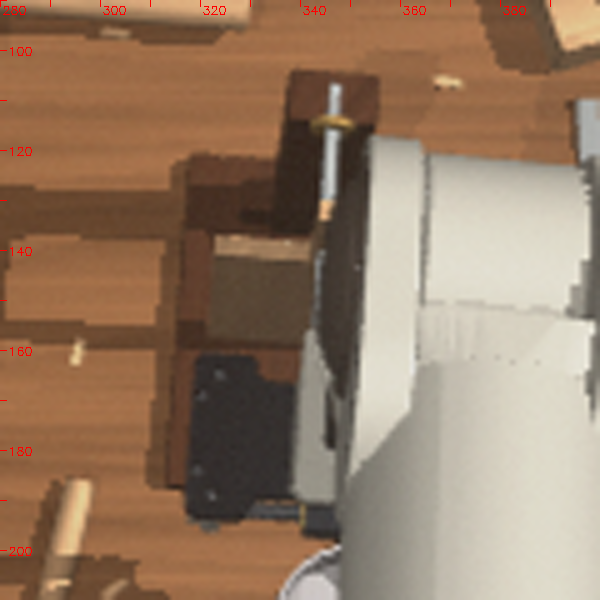

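I overshot about 3 cm in y. The picture shows the dipper plumb in the hand with its cup towards -x (handle base 345,175, cup 360,185) and the hook tip free at (318,146). Correcting, then lowering to passing height.

>>> send_rows(increments=[[[0, 0, -1, 0, 0], [0, 0, -1.2, 1, 0], [0, -0.2, -1, 2, 0], [0, 0, 0, 2, 0], [0, 0, 0, 2, 0], [0, 0, 0, 1.2, 0], [0, 0, 0, 0, 0], [0, 0, 0, 0, 0], [0, 0, 0, 0, 0]]])

```text
t: 9.2
tcp_pos: [0.4463, -0.0568, 0.2537]
orientation: [0.0, 0.999, -0.04, 0.001]
wrist_force: [0.5, -0.1, -2.3]
opening: 0.0218
```

```bash
python3 - <<'E'
from h import *
np.set_printoptions(precision=4,suppress=True)
s=read_state();print(s['tcp_pos'],s['orientation'],s['opening'],s['wrist_force'])
i=camera('side');cv2.imwrite('pics/f0.png',i);crop(i,270,90,110,130,5,'pics/f1.png')
p=s['tcp_pos'];q=s['orientation'];psi=2*np.arctan2(q[2],q[1]);u=np.array([np.cos(psi),np.sin(psi),0]);l=np.array([-np.sin(psi),np.cos(psi),0])
h=p+.0045*u
for nm,P in dict(top_c=h+[0,0,.0404], topfl=h+[0,0,.0404]-.008*u+.011*l,topfr=h+[0,0,.0404]-.008*u-.011*l,slotTopL=h+[0,0,-.0046]-.008*u+.007*l,slotTopR=h+[0,0,-.0046]-.008*u-.007*l,slotBotL=h+[0,0,-.0386]-.008*u+.007*l,rim=h+[0,0,-.1446]-.0525*u).items(): print(nm,P,proj('side',P)[0])
E
```

```text
[ 0.4463 -0.0568  0.2537] [ 0.0001  0.9992 -0.0403  0.0009] 0.02182172602207252 [ 0.5142 -0.1401 -2.3037]
top_c [ 0.4508 -0.0571  0.2941] [338.9636 131.2091]
topfl [ 0.4437 -0.0455  0.2941] [338.1044 133.3625]
topfr [ 0.4419 -0.0674  0.2941] [344.3205 130.8967]
slotTopL [ 0.4434 -0.0495  0.2491] [339.0244 149.3132]
slotTopR [ 0.4422 -0.0634  0.2491] [342.8906 147.6525]
slotBotL [ 0.4434 -0.0495  0.2151] [338.8635 161.2108]
rim [ 0.3984 -0.0529  0.1091] [352.0411 201.2723]
```

View pics/f1.png

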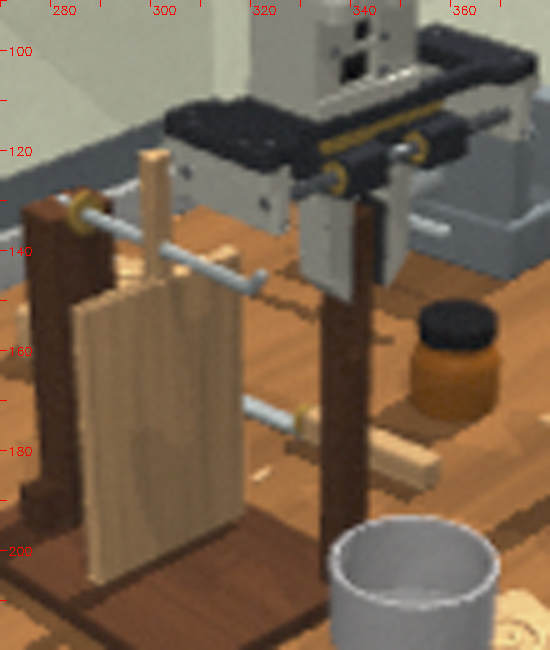

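The predicted cup rim (352,202) matches the picture (352,202), so the held dipper is where I think it is. Next I measure the rod line at subpixel accuracy in both pictures.

```bash
cat > rod.py <<'E'
from h import *
np.set_printoptions(precision=4,suppress=True)
s=cv2.imread('pics/side0.png').astype(float);t=cv2.imread('pics/top0.png').astype(float)
# blue-ness: steel is bluish grey vs wood: use B - R
def prof(im,vert,k,a,b):
    seg=im[a:b,k] if vert else im[k,a:b]
    w=np.clip(seg[:,0]-seg[:,2]+60,0,None)
    return seg, np.arange(a,b), w
print('top rows');
pts_t=[]
for v in range(142,166,3):
    seg=t[v,335:355]; d=seg[:,0]-0.6*seg[:,2]; d=np.clip(d-np.median(d)-15,0,None); u=(d*np.arange(335,355)).sum()/d.sum(); pts_t.append((u,v)); 
pts_s=[]
for u in range(302,318,2):
    seg=s[128:155,u]; d=seg[:,0]-0.6*seg[:,2]; d=np.clip(d-np.median(d)-15,0,None); v=(d*np.arange(128,155)).sum()/d.sum(); pts_s.append((u,v))
pts_t=np.array(pts_t);pts_s=np.array(pts_s);print(pts_t.T);print(pts_s.T)
R=np.array([.6193,-.0709]);a=-.0809;ux=np.array([np.cos(a),np.sin(a)]);uy=np.array([-np.sin(a),np.cos(a)])
for n,P,off in(('top',pts_t,(.35,-.28)),('side',pts_s,(.03,.83))):
    for uv in P:
        w=onz(n,uv-np.array(off),.226)[:2]; w0=onz(n,uv,.226)[:2]; print(n,uv,'world',w,'rack x,y',(w-R)@ux,(w-R)@uy,' nooff y',(w0-R)@uy)
E
python3 rod.py
```

```text
top rows
[[344.2364 344.0279 343.9776 343.7757 343.5763 343.4875 343.3196 342.9637]
 [142.     145.     148.     151.     154.     157.     160.     163.    ]]
[[302.     304.     306.     308.     310.     312.     314.     316.    ]
 [139.5187 136.9486 135.6505 135.9727 137.7397 139.5213 142.0409 145.3307]]
top [344.2364 142.    ] world [ 0.5919 -0.0689] rack x,y -0.027439483115876327 -0.00024838557021830525  nooff y -0.0011482652399963968
top [344.0279 145.    ] world [ 0.5835 -0.0682] rack x,y -0.03588544102020117 -0.00022161660857112348  nooff y -0.0011204760584816148
top [343.9776 148.    ] world [ 0.5751 -0.0679] rack x,y -0.04427867937629028 -0.0006231788696656725  nooff y -0.0015210852189664226
top [343.7757 151.    ] world [ 0.5667 -0.0673] rack x,y -0.052685307808806446 -0.0006139036930048315  nooff y -0.0015107969888946866
top [343.5763 154.    ] world [ 0.5584 -0.0666] rack x,y -0.0610724926921318 -0.0006113048411839384  nooff y -0.0015071883719022384
top [343.4875 157.    ] world [ 0.55   -0.0662] rack x,y -0.06941754903375379 -0.000907300332109467  nooff y -0.001802221
[... 632 characters left out ...]
73541100707  nooff y -0.022496310521988097
side [308.     135.9727] world [ 0.6021 -0.0985] rack x,y -0.014937459198135088 -0.02892106975351221  nooff y -0.02512068640607205
side [310.     137.7397] world [ 0.5891 -0.0934] rack x,y -0.02827840260892245 -0.024831333898560206  nooff y -0.021083640039051395
side [312.     139.5213] world [ 0.5763 -0.0882] rack x,y -0.04144813690236288 -0.020750561462217678  nooff y -0.017054828111678324
side [314.     142.0409] world [ 0.5604 -0.0796] rack x,y -0.05804719616343433 -0.013448835172147821  nooff y -0.009831154621463719
side [316.     145.3307] world [ 0.5414 -0.0676] rack x,y -0.077915728293051 -0.0029901137495467792  nooff y 0.0005249704349772093
```

```bash
python3 - <<'E'
from h import *
np.set_printoptions(precision=4,suppress=True)
s=cv2.imread('pics/side0.png').astype(int)
for u in (304,308,312,316): print(u,[(v,*s[v,u]) for v in range(int(140.2+(u-305)*.45)-4,int(140.2+(u-305)*.45)+6)])
E
```

```text
304 [(135, np.int64(70), np.int64(105), np.int64(143)), (136, np.int64(69), np.int64(106), np.int64(144)), (137, np.int64(66), np.int64(104), np.int64(143)), (138, np.int64(83), np.int64(115), np.int64(148)), (139, np.int64(180), np.int64(186), np.int64(186)), (140, np.int64(155), np.int64(158), np.int64(151)), (141, np.int64(119), np.int64(121), np.int64(115)), (142, np.int64(78), np.int64(99), np.int64(120)), (143, np.int64(84), np.int64(120), np.int64(152)), (144, np.int64(86), np.int64(122), np.int64(153))]
308 [(137, np.int64(73), np.int64(122), np.int64(177)), (138, np.int64(73), np.int64(123), np.int64(178)), (139, np.int64(71), np.int64(120), np.int64(174)), (140, np.int64(96), np.int64(134), np.int64(179)), (141, np.int64(170), np.int64(179), np.int64(182)), (142, np.int64(148), np.int64(151), np.int64(144)), (143, np.int64(116), np.int64(126), np.int64(132)), (144, np.int64(80), np.int64(103), np.int64(124)), (145, np.int64(68), np.int64(97), np.int64(121)), (146, np.int64(68), np.int64(97), np.int64(120))]
312 [(139, np.int64(69), np.int64(116), np.int64(170)), (140, np.in
[... 260 characters left out ...]
t64(99), np.int64(104), np.int64(103)), (146, np.int64(71), np.int64(91), np.int64(111)), (147, np.int64(66), np.int64(91), np.int64(113)), (148, np.int64(65), np.int64(92), np.int64(114))]
316 [(141, np.int64(79), np.int64(116), np.int64(146)), (142, np.int64(66), np.int64(95), np.int64(119)), (143, np.int64(67), np.int64(95), np.int64(119)), (144, np.int64(151), np.int64(163), np.int64(167)), (145, np.int64(168), np.int64(170), np.int64(165)), (146, np.int64(139), np.int64(139), np.int64(135)), (147, np.int64(92), np.int64(95), np.int64(96)), (148, np.int64(70), np.int64(95), np.int64(118)), (149, np.int64(65), np.int64(93), np.int64(119)), (150, np.int64(67), np.int64(93), np.int64(118))]
```

```bash
python3 - <<'E'
from h import *
np.set_printoptions(precision=4,suppress=True)
R=np.array([.6193,-.0709]);a=-.0809;ux=np.array([np.cos(a),np.sin(a)]);uy=np.array([-np.sin(a),np.cos(a)])
for uv in ((304,140.25),(308,142),(312,143.75),(316,145.4)):
  for off in ((0,0),(.03,.83),(-.3,1.2)):
    w=onz('side',np.array(uv)-off,.225)[:2];print(uv,off,w,(w-R)@ux,(w-R)@uy)
E
```

```text
(304, 140.25) (0, 0) [ 0.5874 -0.0674] -0.032029398968615355 0.0009067838759821726
(304, 140.25) (0.03, 0.83) [ 0.5915 -0.0714] -0.027703375887567147 -0.002702809330138146
(304, 140.25) (-0.3, 1.2) [ 0.5925 -0.0738] -0.026442178479711316 -0.005018932817967576
(308, 142) (0, 0) [ 0.5708 -0.0664] -0.04869550154065605 0.0005431107512234167
(308, 142) (0.03, 0.83) [ 0.5747 -0.0703] -0.04447921369820944 -0.003034948822419777
(308, 142) (-0.3, 1.2) [ 0.5758 -0.0727] -0.043260682151299995 -0.005330433121616436
(312, 143.75) (0, 0) [ 0.5545 -0.0655] -0.06506031184727723 0.0001860121629621042
(312, 143.75) (0.03, 0.83) [ 0.5583 -0.0693] -0.06095051122169324 -0.0033610588181420486
(312, 143.75) (-0.3, 1.2) [ 0.5593 -0.0717] -0.05977331028178945 -0.00563626821712366
(316, 145.4) (0, 0) [ 0.5389 -0.065 ] -0.08065787410730944 -0.0005939451728509485
(316, 145.4) (0.03, 0.83) [ 0.5426 -0.0688] -0.07664748047492922 -0.0041140829902653045
(316, 145.4) (-0.3, 1.2) [ 0.5435 -0.0711] -0.07550888855714184 -0.006371284769230308
```

```bash
cat > ov.py <<'E'
from h import *
def frame(): 
    s=read_state();q=s['orientation'];psi=2*np.arctan2(q[2],q[1]);return s['tcp_pos'],np.array([np.cos(psi),np.sin(psi),0]),np.array([-np.sin(psi),np.cos(psi),0]),psi
def overlay(im,n,polys,off,x0,y0,w,h,k,out):
    c=cv2.resize(im[y0:y0+h,x0:x0+w],None,fx=k,fy=k,interpolation=cv2.INTER_CUBIC)
    for P,col in polys:
        q=(proj(n,P)+off-[x0,y0]+.5)*k
        cv2.polylines(c,[np.round(q*8).astype(int)],False,col,1,cv2.LINE_AA,3)
    cv2.imwrite(out,c)
def dipper(h,u,l,w,ht,r,ch,eye):  # h = origin (x,y,z base)
    th=np.linspace(0,2*np.pi,60)[:,None]; A=lambda x,y,z:h+x*u+y*l+np.array([0,0,z]); C=A(-.0075-r,0,ch)
    P=[(C+r*(np.cos(th)*u+np.sin(th)*l),(0,0,255))]
    for x in(-.008,.008): P.append((np.array([A(x,-w/2,.014),A(x,-w/2,ht),A(x,w/2,ht),A(x,w/2,.014)]),(0,255,0)))
    P.append((np.array([A(-.008,a,b) for a,b in((-.007,eye),(.007,eye),(.007,eye-.034),(-.007,eye-.034),(-.007,eye))]),(255,255,0)))
    return P
def rack(R,a,bx=-.019):
    u=np.array([np.cos(a),np.sin(a),0]);l=np.array([-np.sin(a),np.cos(a),0]);h=np.array([*R,0]);A=lambda x,y,z:h+x*u+y*l+np.array([0,0,z])
    return [(np.array([A(0,y,.225),A(-.1,y,.225)]),(0,0,255)) for y in(-.004,.004)]+[(np.array([A(bx,-.06,.206),A(bx,.06,.206),A(bx,.06,.022),A(bx,-.06,.022),A(bx,-.06,.206)]),(255,0,0)),(np.array([A(-.12,-.08,.016),A(-.12,.08,.016),A(.1,.08,.016)]),(0,255,0))]
RK=((.6193,-.0709),-.0809)
E
python3 - <<'E'
from ov import *
p,u,l,psi=frame()
im=cv2.imread('pics/f0.png')
h=p+.0045*u-[0,0,.1946]
for off,nm in(((0,.4),'a'),((0,.9),'b')):
  overlay(im,'side',dipper(h,u,l,.022,.235,.045,.05,.19)+rack(*RK),off,275,110,100,110,7,f'pics/g{nm}.png')
E
```

```text
(no output)
```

View pics/gb.png

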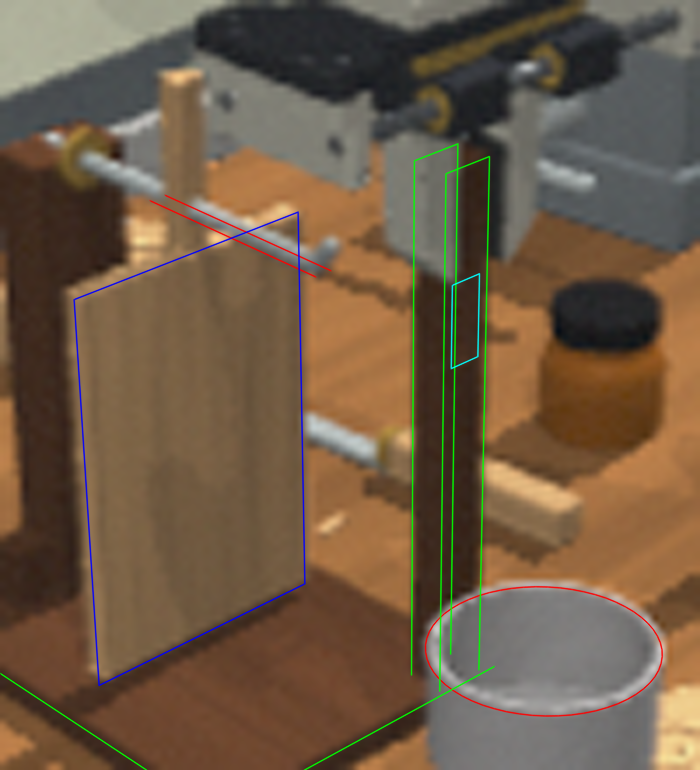

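The overlay matches the held dipper's rim exactly. The real rod lies about 1 px above and to the right of my prediction, which means it is 2–3 mm further to -y. I shift for that and come up to the tip.

>>> send_rows(increments=[[[0, 1, 0.25, 0, 0], [0, 1.5, 0, 0, 0], [0, 1.5, 0, 0, 0], [0, 0.5, 0, 0, 0], [0, 0, 0, 0, 0], [0, 0, 0, 0, 0]]])

```text
t: 9.85
tcp_pos: [0.4897, -0.0628, 0.2526]
orientation: [-0.0, 0.999, -0.04, -0.0]
wrist_force: [0.0, -0.6, -2.3]
opening: 0.0218
```

```bash
python3 - <<'E'
from ov import *
s=read_state();p,u,l,psi=frame();print(p,np.degrees(psi),s['wrist_force'])
im=camera('side');cv2.imwrite('pics/f2.png',im)
h=p+.0045*u-[0,0,.1946]
overlay(im,'side',dipper(h,u,l,.022,.235,.045,.05,.19)+rack((.6193-.0002,-.0709-.0025),RK[1]),(0,.9),275,110,100,110,7,f'pics/g2.png')
crop(im,285,110,70,70,9,'pics/g2r.png')
im=camera('top');crop(im,300,90,100,110,6,'pics/g2t.png')
E
```

```text
[ 0.48967045 -0.0627789   0.2525632 ] -4.607659838886943 [ 0.02104109 -0.6412883  -2.32635456]
```

View pics/g2.png

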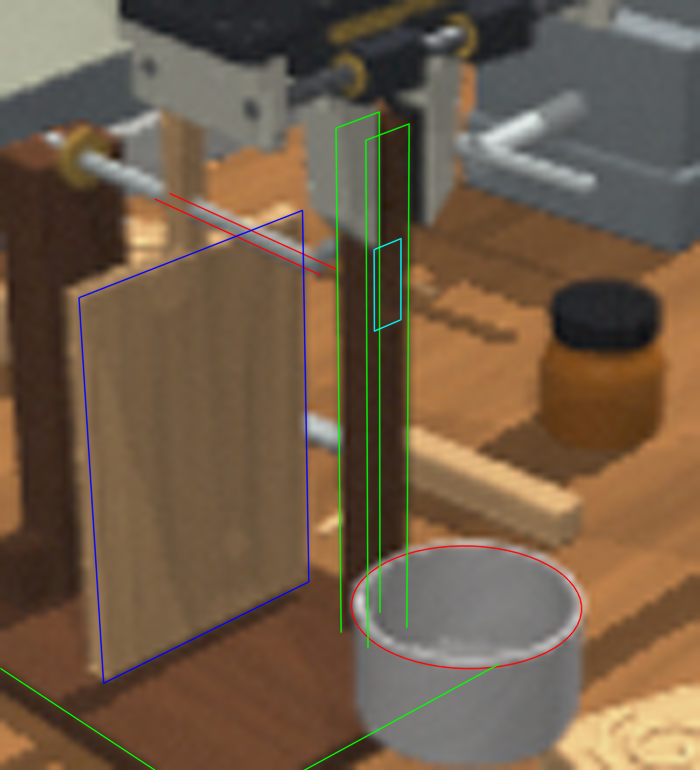

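View pics/g2r.png

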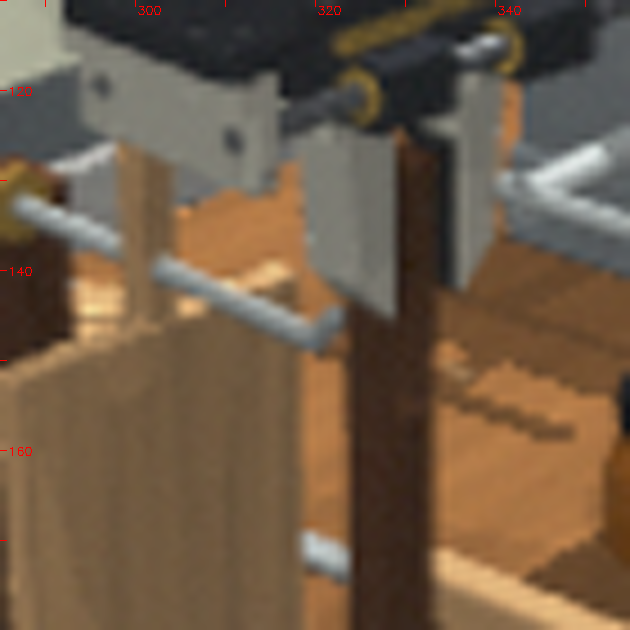

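View pics/g2t.png

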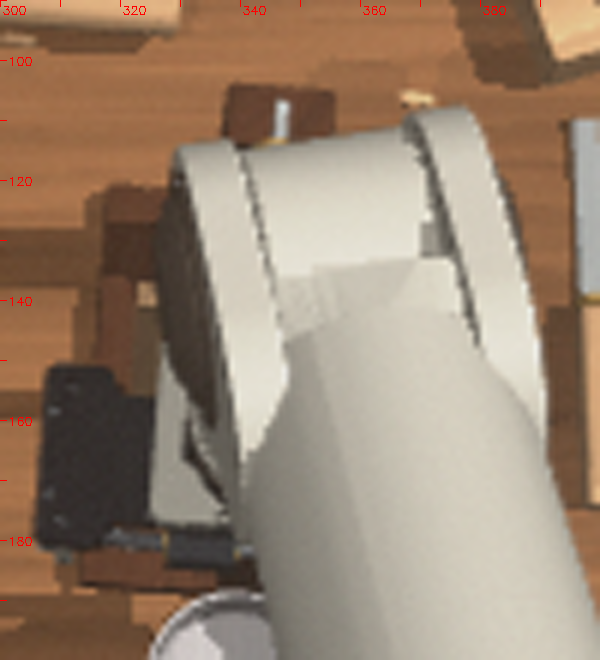

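```bash
python3 - <<'E'
from ov import *
p,u,l,psi=frame();h=p+.0045*u-[0,0,.1946]
im=cv2.imread('pics/g2t.png')
t=camera('top');cv2.imwrite('pics/f2t.png',t)
for off in ((0,0),):
  overlay(t,'top',dipper(h,u,l,.022,.235,.045,.05,.19)[:1],off,315,180,40,40,16,'pics/g2o.png')
E
```

```text
(no output)
```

View pics/g2o.png

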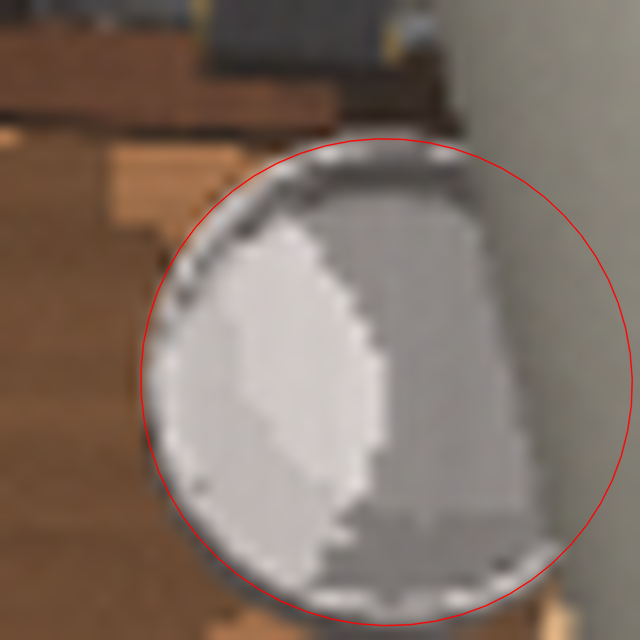

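The side rim suggests the rod is at rack y = -3.5 mm and the top view suggests about 0, so I keep the middle, about -2 mm (slot play is ±3 mm). I advance in small steps, watching the force.

>>> send_rows(increments=[[[0, 0.5, -0.05, 0, 0], [0, 0.4, 0, 0, 0], [0, 0.3, 0, 0, 0], [0, 0.2, 0, 0, 0], [0, 0.2, 0, 0, 0]]])

```text
t: 10.5
tcp_pos: [0.5063, -0.0637, 0.2527]
orientation: [-0.0, 0.999, -0.04, -0.0]
wrist_force: [0.5, -0.2, -2.1]
opening: 0.0219
```

>>> send_rows(increments=[[[0, 0.2, 0, 0, 0], [0, 0.2, 0, 0, 0], [0, 0, 0, 0, 0]]])

```text
t: 10.8
tcp_pos: [0.5103, -0.064, 0.2527]
orientation: [-0.0, 0.999, -0.04, 0.0]
wrist_force: [-0.0, 1.1, -1.1]
opening: 0.0218
```

```bash
python3 - <<'E'
from ov import *
s=read_state();p,u,l,psi=frame();print(p,np.degrees(psi),s['wrist_force'])
im=camera('side');crop(im,290,110,60,60,10,'pics/g3.png')
E
```

```text
[ 0.51029529 -0.06404144  0.25272582] -4.618851434988438 [-0.0300635   1.0605491  -1.07337139]
```

View pics/g3.png

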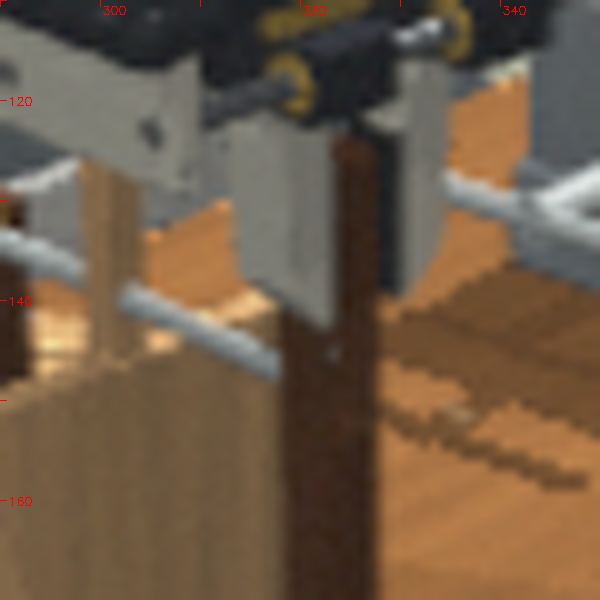

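The steel tip shows through the slot at (322,145) and the force is nil, so the slot is passing over the tip. Continuing.

>>> send_rows(increments=[[[0, 0.3, 0, 0, 0], [0, 0.4, 0, 0, 0], [0, 0.4, 0, 0, 0], [0, 0.4, 0, 0, 0], [0, 0.4, 0, 0, 0], [0, 0.3, 0, 0, 0], [0, 0, 0, 0, 0]]])

```text
t: 11.55
tcp_pos: [0.5324, -0.0658, 0.2527]
orientation: [-0.0, 0.999, -0.04, 0.0]
wrist_force: [-0.1, 0.1, -2.3]
opening: 0.0218
```

```bash
python3 - <<'E'
from ov import *
s=read_state();p,u,l,psi=frame();print(p,np.degrees(psi),s['wrist_force'])
im=camera('side');cv2.imwrite('pics/f4.png',im);crop(im,280,110,70,70,10,'pics/g4.png')
E
```

```text
[ 0.53244053 -0.06575448  0.2526845 ] -4.614626655722419 [-0.11031185  0.11414376 -2.27749849]
```

View pics/g4.png

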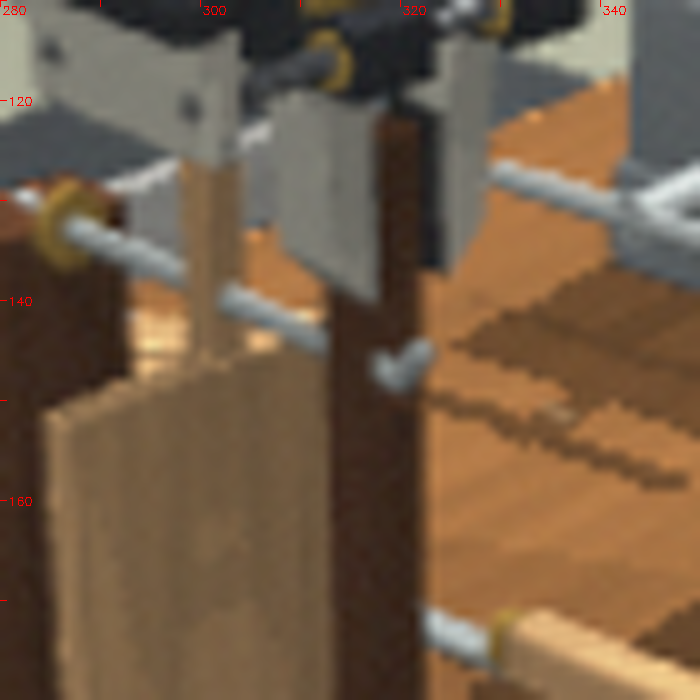

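The rod passes cleanly through the slot, with the tip showing out front at (320,147). Pushing on towards the board.

>>> send_rows(increments=[[[0, 0.4, 0, 0, 0], [0, 0.6, 0, 0, 0], [0, 0.6, 0, 0, 0], [0, 0.6, 0, 0, 0], [0, 0.6, 0, 0, 0], [0, 0.6, 0, 0, 0], [0, 0.5, 0, 0, 0], [0, 0.3, 0, 0, 0], [0, 0, 0, 0, 0]]])

```text
t: 12.5
tcp_pos: [0.5742, -0.0691, 0.2527]
orientation: [-0.0, 0.999, -0.04, 0.0]
wrist_force: [-0.3, 0.4, -1.9]
opening: 0.0219
```

>>> send_rows(increments=[[[0, 0.2, 0, 0, 0], [0, 0.2, 0, 0, 0], [0, 0, 0, 0, 0]]])

```text
t: 12.8
tcp_pos: [0.578, -0.0696, 0.2528]
orientation: [0.0, 0.999, -0.04, 0.0]
wrist_force: [0.4, -0.7, -1.3]
opening: 0.0223
```

>>> send_rows(increments=[[[0, 0.2, 0, 0, 0], [0, 0, 0, 0, 0]]])

```text
t: 13.0
tcp_pos: [0.58, -0.0698, 0.2528]
orientation: [0.0, 0.999, -0.04, 0.0]
wrist_force: [0.0, -1.0, -2.1]
opening: 0.0219
```

```bash
python3 - <<'E'
from ov import *
s=read_state();p,u,l,psi=frame();print(p,np.degrees(psi),s['wrist_force'])
d=p[:2]-np.array(RK[0]);print('rack x tcp',d@[np.cos(RK[1]),np.sin(RK[1])])
im=camera('side');cv2.imwrite('pics/f5.png',im);crop(im,265,100,90,120,6,'pics/g5.png')
E
```

```text
[ 0.5799964  -0.06980358  0.25276816] -4.627480581814115 [ 0.04104602 -0.99249971 -2.10684977]
rack x tcp -0.03926366071893451
```

View pics/g5.png

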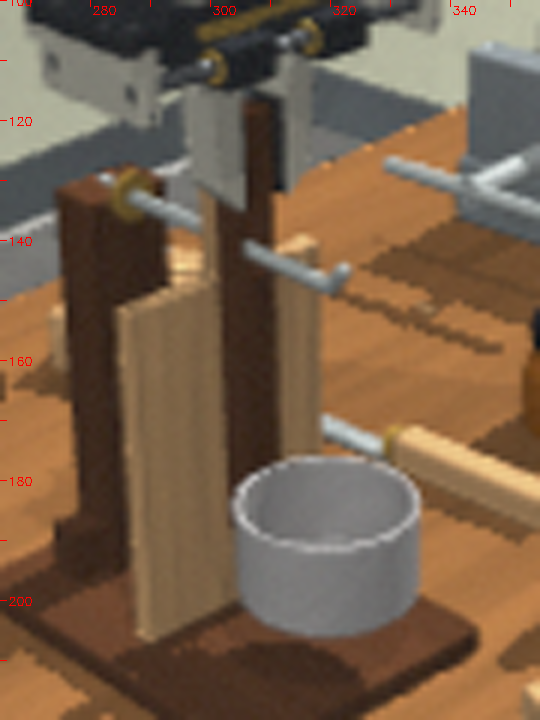

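>>> send_rows(increments=[[[0, 0.2, 0, 0, 0], [0, 0.2, 0, 0, 0], [0, 0, 0, 0, 0]]])

```text
t: 13.35
tcp_pos: [0.5841, -0.0701, 0.2528]
orientation: [-0.0, 0.999, -0.04, 0.0]
wrist_force: [0.1, 0.4, -1.7]
opening: 0.0218
```

>>> send_rows(increments=[[[0, 0.1, 0, 0, 0], [0, 0.1, 0, 0, 0], [0, 0, 0, 0, 0]]])

```text
t: 13.65
tcp_pos: [0.5847, -0.07, 0.2526]
orientation: [0.0, 0.999, -0.04, -0.001]
wrist_force: [-5.5, -0.2, 1.3]
opening: 0.0217
```

>>> send_rows(increments=[[[0, 0.1, 0, 0, 0], [0, 0.1, 0, 0, 0], [0, 0, 0, 0, 0]]])

```text
t: 13.95
tcp_pos: [0.5847, -0.07, 0.2525]
orientation: [0.001, 0.999, -0.04, -0.003]
wrist_force: [-11.4, 1.1, 5.5]
opening: 0.022
```

Board contact felt at TCP x ≈ 0.585. I back off to light contact and lower onto the rod.

>>> send_rows(increments=[[[0, -0.2, 0, 0, 0], [0, -0.2, 0, 0, 0], [0, 0, 0.4, 0, 0], [0, 0, 0.4, 0, 0], [0, 0, 0.4, 0, 0], [0, 0, 0.2, 0, 0], [0, 0, 0.1, 0, 0], [0, 0, 0, 0, 0]]])

```text
t: 14.75
tcp_pos: [0.5839, -0.0736, 0.2529]
orientation: [-0.007, 0.999, -0.036, 0.001]
wrist_force: [1.2, 19.5, -4.1]
opening: 0.0218
```

>>> send_rows(increments=[[[0, 0, 0.2, 0, 0], [0, 0, 0.1, 0, 0], [0, 0, 0, 0, 0]]])

```text
t: 15.05
tcp_pos: [0.5839, -0.0739, 0.2529]
orientation: [-0.009, 0.999, -0.035, 0.001]
wrist_force: [2.8, 24.8, -6.0]
opening: 0.022
```

>>> send_rows(increments=[[[0, 0, 0.1, 0, 0], [0, 0, 0, 0, 0]]])

```text
t: 15.25
tcp_pos: [0.5838, -0.074, 0.2529]
orientation: [-0.009, 0.999, -0.035, 0.001]
wrist_force: [3.0, 25.8, -6.9]
opening: 0.022
```

The tool isn't descending and a side force of 25 N has built up, so I undo this at once.

>>> send_rows(increments=[[[0, 0, -0.6, 0, 0], [0, 0, -0.6, 0, 0], [0, 0, -0.6, 0, 0], [0, 0, -0.1, 0, 0]]])

```text
t: 15.65
tcp_pos: [0.5841, -0.0701, 0.2528]
orientation: [0.0, 0.999, -0.04, 0.0]
wrist_force: [-0.1, -1.4, -2.4]
opening: 0.0217
```

```bash
python3 - <<'E'
from ov import *
s=read_state()
for k in s: print(k,s[k])
im=camera('side');cv2.imwrite('pics/f6.png',im)
im=camera('top');cv2.imwrite('pics/f6t.png',im)
E
```

```text
t 15.65
joint_positions [ 0.7213986   0.46173351 -0.86290232  1.67333808  0.37518122  1.180841
 -1.88628939]
qd [-0.00441143 -0.00113067  0.01306746  0.00034452  0.0050032   0.0050884
 -0.00830423]
joint_efforts [-1.71299656e-01 -4.70072973e+01 -1.07689556e+01 -2.80104250e+01
 -3.46148328e-02 -6.34925044e-02 -6.43433025e-02]
tcp_pos [ 0.58410179 -0.0701206   0.252771  ]
orientation [ 2.18852543e-04  9.99189131e-01 -4.02612273e-02  2.55828752e-04]
wrist_force [-0.07193169 -1.40053516 -2.35808156]
torque [ 0.06107247 -0.01286438  0.02635504]
opening 0.02165946251284927
```

View pics/f6.png

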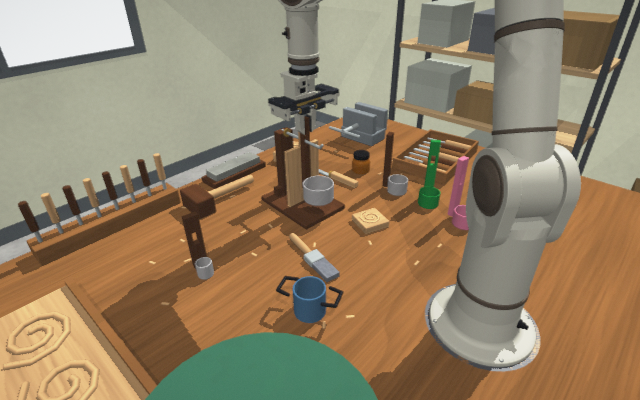

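View pics/f6t.png

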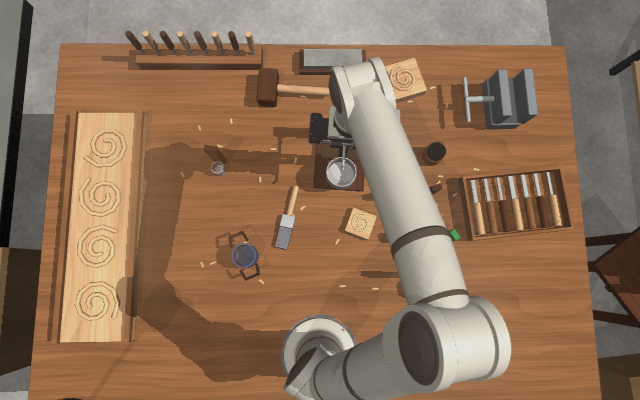

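Backing up released the force, and the scene is unchanged. The tool itself was pulled down rather than blocked from below, so something on the arm side limited it. I test with a 3 mm lowering and read the joints.

>>> send_rows(increments=[[[0, 0, 0.3, 0, 0], [0, 0, 0, 0, 0]]])

```text
t: 15.95
tcp_pos: [0.5837, -0.0726, 0.2528]
orientation: [-0.001, 0.999, -0.04, 0.0]
wrist_force: [1.1, 3.3, -2.8]
opening: 0.0212
```

```bash
python3 - <<'E'
from ov import *
np.set_printoptions(precision=4,suppress=True)
s=read_state()
for k in s: print(k,s[k])
E
```

```text
t 15.95
joint_positions [ 0.727   0.4618 -0.863   1.6733  0.3731  1.1804 -1.8805]
qd [-0.0029  0.002  -0.0024  0.0003  0.0108  0.0025 -0.0063]
joint_efforts [  2.1522 -47.6231  -8.5997 -28.2867   1.1203   0.5      0.0491]
tcp_pos [ 0.5837 -0.0726  0.2528]
orientation [-0.0008  0.9992 -0.0405  0.0002]
wrist_force [ 1.0769  3.3295 -2.7591]
torque [ 0.909  -0.2051 -0.0223]
opening 0.021221254137355438
```

That was my own mistake: I put the value in the y column, not z. It also shows the sideways play: contact came after about 2.4 mm, so the slot is nearly centred on the rod. Undoing that and lowering properly.

>>> send_rows(increments=[[[0, 0, -0.28, 0, 0], [0, 0, 0, 0.3, 0], [0, 0, 0, 0.4, 0], [0, 0, 0, 0.4, 0], [0, 0, 0, 0.3, 0], [0, 0, 0, 0.1, 0], [0, 0, 0, 0, 0]]])

```text
t: 16.65
tcp_pos: [0.5837, -0.0703, 0.2375]
orientation: [-0.0, 0.999, -0.04, -0.0]
wrist_force: [-0.5, -0.4, -2.3]
opening: 0.0219
```

>>> send_rows(increments=[[[0, 0, 0, 0.2, 0], [0, 0, 0, 0, 0]]])

```text
t: 16.85
tcp_pos: [0.5837, -0.0702, 0.2356]
orientation: [-0.0, 0.999, -0.04, -0.0]
wrist_force: [0.1, 0.1, -1.5]
opening: 0.0218
```

>>> send_rows(increments=[[[0, 0, 0, 0.1, 0], [0, 0, 0, 0, 0]]])

```text
t: 17.05
tcp_pos: [0.5838, -0.0702, 0.2347]
orientation: [0.0, 0.999, -0.04, -0.0]
wrist_force: [-0.4, 0.4, -2.1]
opening: 0.0217
```

>>> send_rows(increments=[[[0, 0, 0, 0.1, 0], [0, 0, 0, 0, 0]]])

```text
t: 17.25
tcp_pos: [0.5837, -0.0702, 0.2336]
orientation: [0.0, 0.999, -0.04, -0.0]
wrist_force: [-0.4, -1.4, -2.2]
opening: 0.0214
```

>>> send_rows(increments=[[[0, 0, 0, 0.1, 0], [0, 0, 0, 0, 0]]])

```text
t: 17.45
tcp_pos: [0.5839, -0.0702, 0.2334]
orientation: [0.0, 0.999, -0.04, 0.0]
wrist_force: [-2.8, 0.4, 4.0]
opening: 0.0221
```

>>> send_rows(increments=[[[0, 0.1, 0, 0, 0], [0, 0.1, 0, 0, 0], [0, 0, 0, 0, 0]]])

```text
t: 17.75
tcp_pos: [0.5848, -0.0702, 0.2333]
orientation: [0.0, 0.999, -0.04, -0.001]
wrist_force: [-7.1, 0.2, 7.1]
opening: 0.0219
```

```bash
python3 - <<'E'
from ov import *
s=read_state();p,u,l,psi=frame();print(p,np.degrees(psi),s['wrist_force'])
im=camera('side');cv2.imwrite('pics/f7.png',im);crop(im,270,105,90,110,6,'pics/g7.png')
E
```

```text
[ 0.58476333 -0.07020742  0.23333525] -4.612066501609432 [-7.08120739  0.22613252  7.12348051]
```

View pics/g7.png

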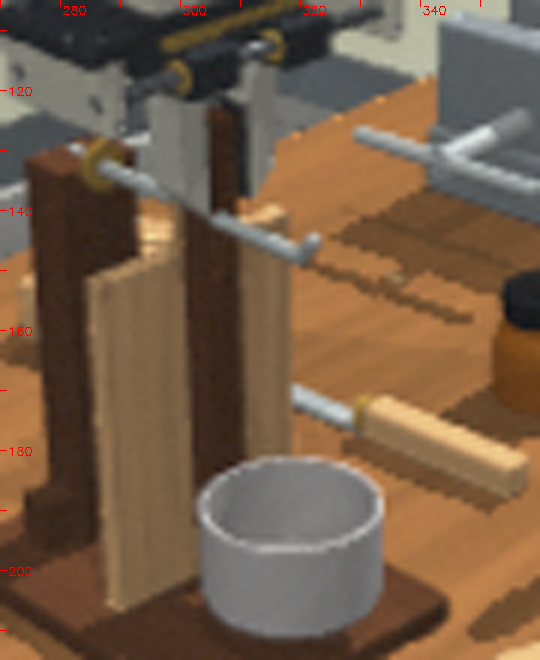

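It hangs on the rod, and the handle lies on the board. I ease the vertical press slightly and open.

>>> send_rows(increments=[[[0, 0, 0, -0.05, 0], [2.3, 0, 0, 0, 0], [2.6, 0, 0, 0, 0], [3, 0, 0, 0, 0], [4, 0, 0, 0, 0], [5, 0, 0, 0, 0], [5, 0, 0, 0, 0], [5, 0, 0, 0, 0]]])

```text
t: 18.6
tcp_pos: [0.5858, -0.0704, 0.2332]
orientation: [-0.0, 0.999, -0.04, 0.0]
wrist_force: [-0.6, -1.6, -0.9]
opening: 0.0494
```

```bash
python3 - <<'E'
from ov import *
s=read_state();p,u,l,psi=frame();print(p,np.degrees(psi),s['wrist_force'],s['opening'])
im=camera('side');cv2.imwrite('pics/f8.png',im);crop(im,270,105,90,110,6,'pics/g8.png')
E
```

```text
[ 0.58583301 -0.07035496  0.23322416] -4.618255213251104 [-0.61107379 -1.61572122 -0.93758642] 0.049397843925035476
```

View pics/g8.png

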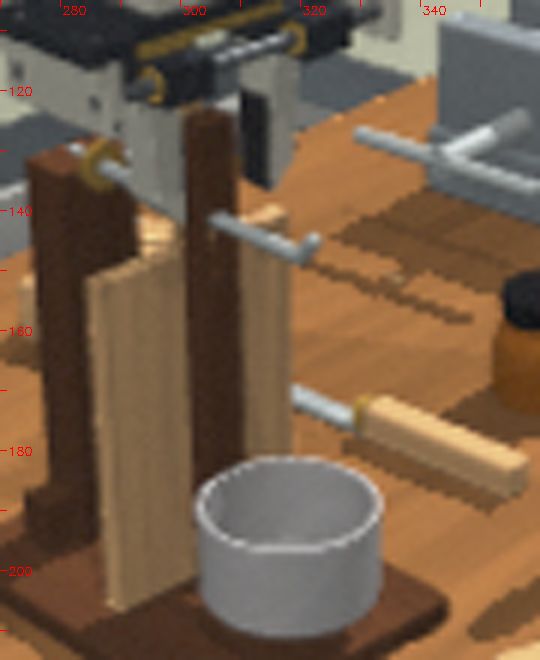

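Let go; it settled about 0.3 px closer in. I lift clear and check.

>>> send_rows(increments=[[[5, 0, 0, -1, 0], [5, 0, 0, -3, 0], [5, 0, 0, -4, 0], [5, 0, 0, -4, 0], [9.1, -3, 2, -2, 0], [9.1, -3, 4, 0, 0], [9.1, -2.5, 4, 0, 0], [9.1, 0, 4, 0, 0], [9.1, 0, 4, 0, 0], [9.1, 0, 4, 0, 0], [9.1, 0, 0, 0, 0], [9.1, 0, 0, 0, 0]]])

```text
t: 19.85
tcp_pos: [0.4831, -0.2837, 0.3735]
orientation: [-0.0, 0.999, -0.041, 0.0]
wrist_force: [-0.7, 1.2, 0.4]
opening: 0.0909
```

```bash
python3 - <<'E'
from ov import *
s=read_state();p,u,l,psi=frame();print(p,np.degrees(psi),s['wrist_force'],s['opening'])
im=camera('side');cv2.imwrite('pics/f9.png',im);crop(im,270,105,90,110,6,'pics/g9.png')
im=camera('top');cv2.imwrite('pics/f9t.png',im);crop(im,300,90,110,110,6,'pics/g9t.png')
# predicted pose if flush
a=RK[1];u=np.array([np.cos(a),np.sin(a),0]);l=np.array([-np.sin(a),np.cos(a),0])
h=np.array([.585,-.0703,0])+.0045*u+[0,0,.039]
im=cv2.imread('pics/f9.png')
overlay(im,'side',dipper(h,u,l,.022,.235,.045,.05,.19),(0,.9),275,100,90,115,7,'pics/g9o.png')
E
```

```text
[ 0.48306866 -0.28365564  0.37352106] -4.7522773380493195 [-0.65141347  1.24886745  0.44305099] 0.09087297876065327
```

View pics/g9o.png

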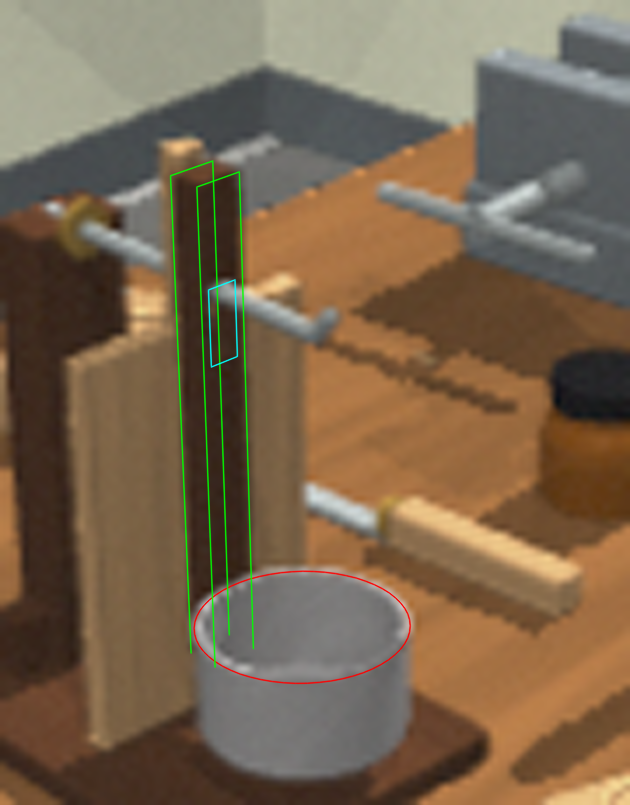

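View pics/g9t.png

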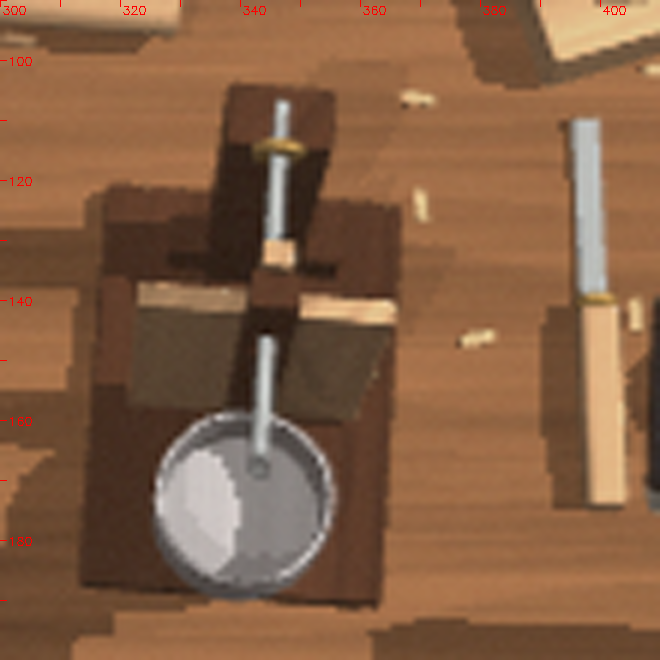

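The large dipper hangs plumb, with its handle flush on the tongue and the rod coming through the slot (top view: handle top 343,137, cup 341,173). Next, the medium dipper (wooden handle, silver cup).

>>> send_rows(increments=[[[9.1, 0, 0, 0, -7.4], [9.1, 0, 0, 0, -7.4], [9.1, 0, 0, 0, -7.35], [9.1, -1.3, 1.8, 2, 0], [9.1, -1.4, 1.8, 3, 0], [9.1, 0, 0, 3, 0], [9.1, 0, 0, 3, 0], [9.1, 0, 0, 0, 0], [9.1, 0, 0, 0, 0]]])

```text
t: 20.85
tcp_pos: [0.4692, -0.3238, 0.2641]
orientation: [-0.0, 0.988, 0.154, 0.0]
wrist_force: [0.9, 0.0, 0.4]
opening: 0.0909
```

```bash
python3 - <<'E'
from ov import *
s=read_state();p,u,l,psi=frame();print(p,np.degrees(psi),s['wrist_force'],s['opening'])
im=camera('side');cv2.imwrite('pics/m1.png',im)
M=np.array([.4723,-.3244,0]);a=.304;um=np.array([np.cos(a),np.sin(a),0]);lm=np.array([-np.sin(a),np.cos(a),0])
th=[-.046,.046]
P=dipper(M,um,lm,.028,.197,.032,.045,.152)+[(np.array([p-.046*l,p+.046*l]),(0,0,255)),(np.array([p,p-[0,0,.06]]),(0,0,255))]
overlay(im,'side',P,(0,.9),350,70,100,130,6,'pics/m1o.png')
print('rel dx,dy', (M-p)[:2]@u[:2]-.0045, (M-p)[:2]@-l[:2])
E
```

```text
[ 0.46922228 -0.32383741  0.26410699] 17.679050763602994 [0.87338044 0.04357407 0.35700848] 0.09091731862689587
rel dx,dy -0.0017384771428037007 0.001470673908840658
```

View pics/m1o.png

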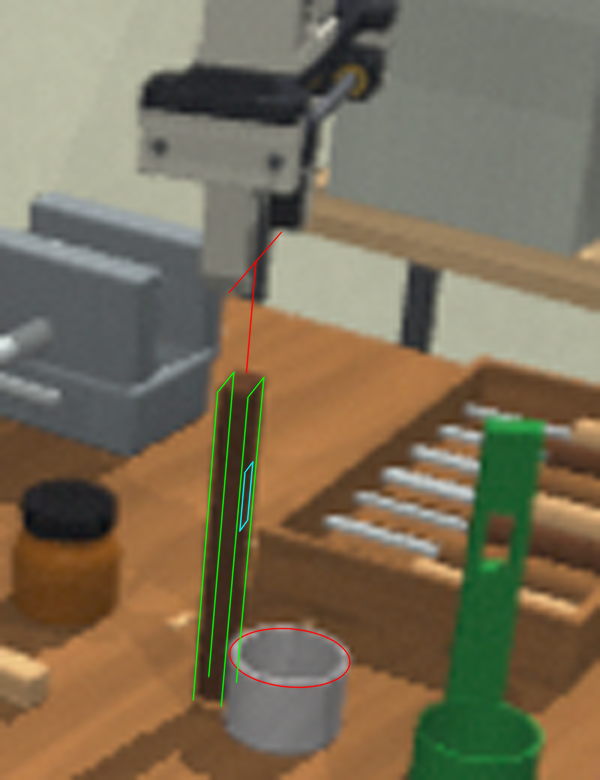

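The overlay of the medium dipper pose matches the picture (handle top 391,132, cup 398,180). I descend and grip.

>>> send_rows(grip_force=40, increments=[[[9.1, -0.17, 0.15, 2, 0], [9.1, 0, 0, 3, 0], [9.1, 0, 0, 3, 0], [9.1, 0, 0, 2, 0], [9.1, 0, 0, 0.8, 0], [9.1, 0, 0, 0, 0], [5, 0, 0, 0, 0], [4, 0, 0, 0, 0], [3.2, 0, 0, 0, 0], [3.2, 0, 0, 0, 0], [3.2, 0, 0, 0, 0], [3.2, 0, 0, 0, 0], [3.2, 0, 0, 0, 0], [3, 0, 0, 0, 0], [0, 0, 0, 0, 0], [0, 0, 0, 0, 0], [0, 0, 0, 0, 0], [0, 0, 0, 0, 0]]])

```text
t: 22.7
tcp_pos: [0.4673, -0.3271, 0.1551]
orientation: [-0.0, 0.988, 0.152, -0.0]
wrist_force: [0.8, 0.8, -0.5]
opening: 0.0278
```

```bash
python3 - <<'E'
from ov import *
s=read_state();p,u,l,psi=frame();print(p,np.degrees(psi),s['wrist_force'],s['opening'])
im=camera('side');cv2.imwrite('pics/m2.png',im)
M=np.array([*(p+.0045*u)[:2],0])
overlay(im,'side',dipper(M,u,l,.028,.197,.032,.045,.152),(0,.9),350,100,100,110,7,'pics/m2o.png')
E
```

```text
[ 0.46726587 -0.3270708   0.15514398] 17.53773601439361 [ 0.80380032  0.79701435 -0.45755542] 0.02780134566179595
```

View pics/m2o.png

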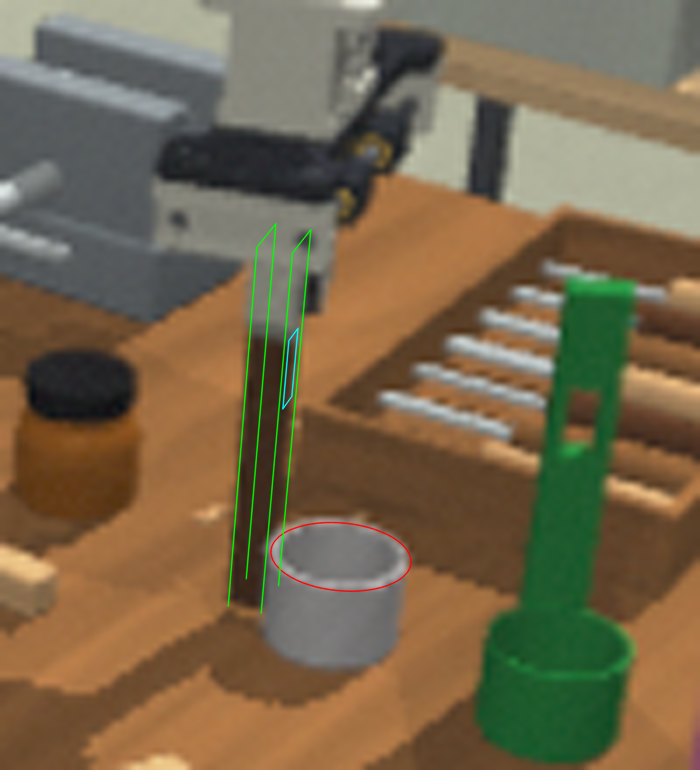

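Gripped at 27.8 mm. I lift, turn to the rack's direction and carry it in front of the hook.

>>> send_rows(increments=[[[0, 0, 0, -1, 0], [0, 0, 0, -3, 0], [0, 0, 0, -4, 0], [0, 0, 0, -4, 0], [0, 0, 0, -3, 0], [0, 0, 0, -2, 6], [0, 0, 0, 0, 8], [0, 0, 0, 0, 8.1], [0, -0.2, -1.6, 0, 0], [0, -0.43, -3.3, 0, 0], [0, -0.43, -3.4, 0, 0], [0, -0.43, -3.4, 0, 0], [0, -0.43, -3.4, 0, 0], [0, -0.43, -3.4, 0, 0], [0, -0.43, -3.4, 0, 0], [0, -0.42, -3.1, 0, 0], [0, -0.2, -1.6, 0, 0], [0, 0, 0, 0, 0], [0, 0, 0, 0, 0], [0, 0, 0, 0, 0]]])

```text
t: 24.75
tcp_pos: [0.4545, -0.061, 0.3251]
orientation: [0.0, 0.999, -0.041, -0.0]
wrist_force: [0.0, -0.3, -1.2]
opening: 0.0274
```

```bash
cat > tgt.py <<'E'
import sys
from ov import *
np.set_printoptions(precision=4,suppress=True)
s=read_state();p,u,l,psi=frame();print(p,np.degrees(psi),s['wrist_force'],s['opening'])
x,y,z=map(float,sys.argv[1:4])
a=RK[1];ux=np.array([np.cos(a),np.sin(a),0]);uy=np.array([-np.sin(a),np.cos(a),0])
R=np.array([*RK[0],0]);t=R+x*ux+y*uy+[0,0,z];d=t-p
print('rack pos',(p-R)@ux,(p-R)@uy,'move cm dx dy dz',100*d@u,-100*d@l,-100*d[2])
E
python3 tgt.py -.165 -.0014 .2501
python3 - <<'E'
from ov import *
im=camera('side');cv2.imwrite('pics/m3.png',im);p,u,l,psi=frame()
M=p+.0045*u-[0,0,.1551]
overlay(im,'side',dipper(M,u,l,.028,.197,.032,.045,.152),(0,.9),270,60,100,130,6,'pics/m3o.png')
E
```

```text
[ 0.4545 -0.061   0.3251] -4.657670455783879 [ 0.046  -0.2784 -1.2262] 0.027399760923918336
rack pos -0.16505311020818758 -0.0034425805483343217 move cm dx dy dz 0.005231015612250699 -0.20426011941183983 7.498275910900171
```

View pics/m3o.png

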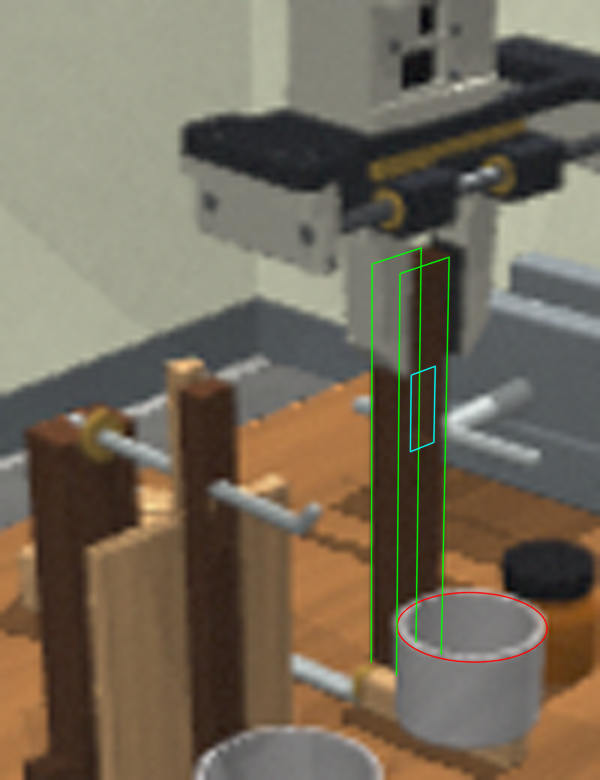

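In the hand it is plumb and matches the overlay. I lower to passing height (eye 18 mm above the rod) and approach the tip.

>>> send_rows(increments=[[[0, 0, -0.2, 1, 0], [0, 0, 0, 2, 0], [0, 0, 0, 2, 0], [0, 0, 0, 1.5, 0], [0, 0, 0, 0.95, 0], [0, 1, 0, 0, 0], [0, 1.5, 0, 0, 0], [0, 1, 0, 0, 0], [0, 0.3, 0, 0, 0], [0, 0, 0, 0, 0], [0, 0, 0, 0, 0]]])

```text
t: 25.9
tcp_pos: [0.4923, -0.0602, 0.2507]
orientation: [-0.0, 0.999, -0.04, -0.0]
wrist_force: [-0.1, 0.1, -2.7]
opening: 0.0276
```

```bash
python3 tgt.py -.105 -.0014 .2501
python3 - <<'E'
from ov import *
im=camera('side');cv2.imwrite('pics/m4.png',im)
crop(im,270,100,90,110,6,'pics/m4c.png')
E
```

```text
[ 0.4923 -0.0602  0.2507] -4.5486042067877825 [-0.0625  0.1085 -2.6941] 0.027622558074154202
rack pos -0.12742010205974758 0.0004197071251286666 move cm dx dy dz 2.241732525785852 0.18536015413568854 0.06438868998137615
```

View pics/m4c.png

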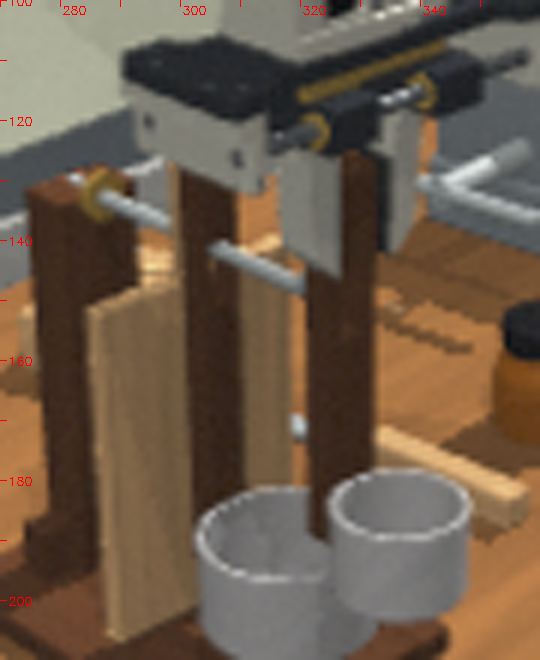

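>>> send_rows(increments=[[[0, 0, 0.17, 0, 0], [0, 0.3, 0, 0, 0], [0, 0, 0, 0, 0]]])

```text
t: 26.25
tcp_pos: [0.4958, -0.0626, 0.2509]
orientation: [0.0, 0.999, -0.04, 0.0]
wrist_force: [-0.4, 0.3, -0.7]
opening: 0.0277
```

```bash
python3 tgt.py -.105 -.0014 .2501
```

```text
[ 0.4958 -0.0626  0.2509] -4.599092186817806 [-0.3865  0.3481 -0.7286] 0.027746663116892483
rack pos -0.12377472037400389 -0.001753750854668941 move cm dx dy dz 1.8774939750094028 -0.034190959266358484 0.08091352017005615
```

>>> send_rows(increments=[[[0, 0.3, 0, 0.05, 0], [0, 0.3, 0, 0, 0], [0, 0.3, 0, 0, 0], [0, 0.2, 0, 0, 0], [0, 0.2, 0, 0, 0], [0, 0, 0, 0, 0]]])

```text
t: 26.85
tcp_pos: [0.5087, -0.0633, 0.2502]
orientation: [-0.0, 0.999, -0.04, 0.0]
wrist_force: [0.1, 0.2, -0.6]
opening: 0.0282
```

>>> send_rows(increments=[[[0, 0.3, 0, 0, 0], [0, 0.3, 0, 0, 0], [0, 0.3, 0, 0, 0], [0, 0.3, 0, 0, 0], [0, 0, 0, 0, 0]]])

```text
t: 27.35
tcp_pos: [0.5209, -0.0643, 0.2503]
orientation: [-0.0, 0.999, -0.04, 0.0]
wrist_force: [-0.1, -0.1, -2.1]
opening: 0.0276
```

```bash
python3 tgt.py -.105 -.0014 .2501
python3 - <<'E'
from ov import *
im=camera('side');cv2.imwrite('pics/m5.png',im)
crop(im,270,100,90,110,6,'pics/m5c.png')
E
```

```text
[ 0.5209 -0.0643  0.2503] -4.568575002164873 [-0.1107 -0.1471 -2.1178] 0.02764556584915334
rack pos -0.09861980911180404 -0.0013858036917515097 move cm dx dy dz -0.638020308587072 0.0006774070570766642 0.015577842768538241
```

View pics/m5c.png

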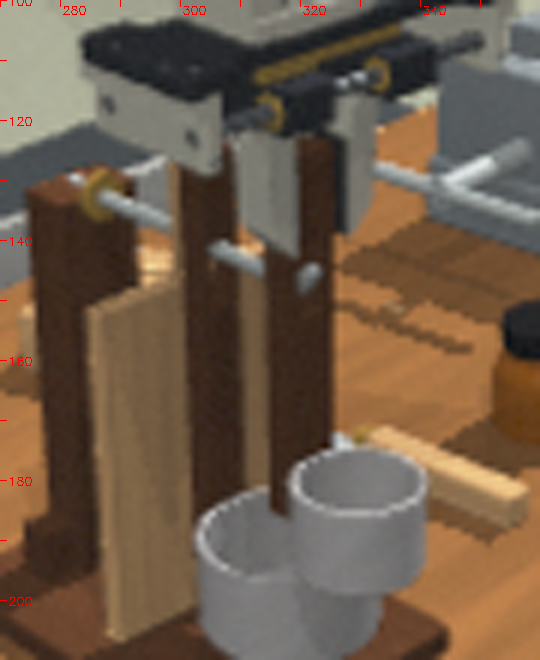

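The rod tip shows through the medium slot at (319,146). Pushing further in, to just short of contact.

>>> send_rows(increments=[[[0, 0.4, 0, 0, 0], [0, 0.6, 0, 0, 0], [0, 0.6, 0, 0, 0], [0, 0.6, 0, 0, 0], [0, 0.6, 0, 0, 0], [0, 0.6, 0, 0, 0], [0, 0.4, 0, 0, 0], [0, 0.3, 0, 0, 0], [0, 0.2, 0, 0, 0], [0, 0, 0, 0, 0], [0, 0, 0, 0, 0]]])

```text
t: 28.5
tcp_pos: [0.5631, -0.0677, 0.2502]
orientation: [0.0, 0.999, -0.04, -0.0]
wrist_force: [0.2, -0.2, -1.4]
opening: 0.0278
```

```bash
python3 tgt.py -.0535 -.0014 .2501
python3 - <<'E'
from ov import *
im=camera('side');cv2.imwrite('pics/m6.png',im)
crop(im,270,100,90,110,6,'pics/m6c.png')
E
```

```text
[ 0.5631 -0.0677  0.2502] -4.566370790927405 [ 0.2297 -0.232  -1.3793] 0.027750287976267565
rack pos -0.056280759536014434 -0.0013542726629385013 move cm dx dy dz 0.27807025730100343 0.004906920567259837 0.011827289146260078
```

View pics/m6c.png

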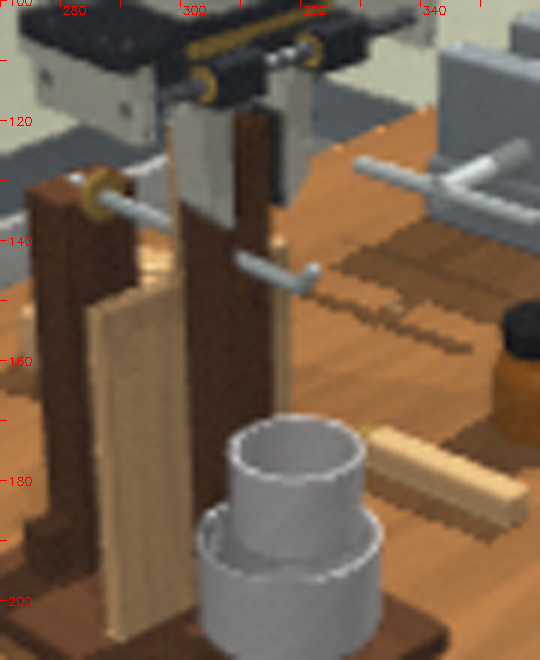

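>>> send_rows(increments=[[[0, 0.15, 0, 0, 0], [0, 0.1, 0, 0, 0], [0, 0, 0, 0, 0]]])

```text
t: 28.85
tcp_pos: [0.5659, -0.068, 0.2503]
orientation: [0.0, 0.999, -0.04, 0.0]
wrist_force: [-0.5, 1.2, -2.3]
opening: 0.0282
```

>>> send_rows(increments=[[[0, 0.1, 0, 0, 0], [0, 0, 0, 0, 0]]])

```text
t: 29.05
tcp_pos: [0.5669, -0.068, 0.2502]
orientation: [-0.0, 0.999, -0.04, 0.0]
wrist_force: [0.0, -0.1, -1.8]
opening: 0.0278
```

>>> send_rows(increments=[[[0, 0.1, 0, 0, 0], [0, 0, 0, 0, 0]]])

```text
t: 29.25
tcp_pos: [0.5678, -0.0681, 0.2502]
orientation: [-0.0, 0.999, -0.04, -0.0]
wrist_force: [-0.1, -0.1, -1.3]
opening: 0.0278
```

Close to contact with no force yet. I lower now (z is the fourth column).

>>> send_rows(increments=[[[0, 0, 0, 0.3, 0], [0, 0, 0, 0.4, 0], [0, 0, 0, 0.4, 0], [0, 0, 0, 0.3, 0], [0, 0, 0, 0.2, 0], [0, 0, 0, 0, 0]]])

```text
t: 29.85
tcp_pos: [0.5675, -0.0681, 0.2338]
orientation: [-0.0, 0.999, -0.04, -0.0]
wrist_force: [0.6, -0.5, -1.7]
opening: 0.0277
```

>>> send_rows(increments=[[[0, 0, 0, 0.1, 0], [0, 0, 0, 0, 0]]])

```text
t: 30.05
tcp_pos: [0.5678, -0.0681, 0.2333]
orientation: [0.0, 0.999, -0.04, 0.0]
wrist_force: [0.5, -0.1, -2.1]
opening: 0.0276
```

>>> send_rows(increments=[[[0, 0, 0, 0.1, 0], [0, 0, 0, 0, 0]]])

```text
t: 30.25
tcp_pos: [0.5677, -0.0681, 0.2322]
orientation: [0.0, 0.999, -0.04, 0.0]
wrist_force: [-1.1, -0.1, -1.3]
opening: 0.0276
```

>>> send_rows(increments=[[[0, 0, 0, 0.1, 0], [0, 0, 0, 0, 0]]])

```text
t: 30.45
tcp_pos: [0.5679, -0.0681, 0.2319]
orientation: [0.0, 0.999, -0.04, 0.0]
wrist_force: [-1.9, 0.4, 4.6]
opening: 0.028
```

>>> send_rows(increments=[[[0, 0.15, 0, 0, 0], [0, 0, 0, 0, 0]]])

```text
t: 30.65
tcp_pos: [0.568, -0.0681, 0.2319]
orientation: [0.0, 0.999, -0.04, -0.001]
wrist_force: [-6.7, -0.3, 8.6]
opening: 0.0278
```

>>> send_rows(increments=[[[0, 0.1, 0, 0, 0], [0, 0, 0, 0, 0]]])

```text
t: 30.85
tcp_pos: [0.568, -0.0681, 0.2319]
orientation: [0.001, 0.999, -0.04, -0.002]
wrist_force: [-10.6, 0.8, 11.4]
opening: 0.0278
```

>>> send_rows(increments=[[[0, -0.1, 0, -0.06, 0], [0, 0, 0, 0, 0]]])

```text
t: 31.05
tcp_pos: [0.5681, -0.0681, 0.232]
orientation: [0.0, 0.999, -0.04, -0.001]
wrist_force: [-6.8, -0.1, 4.8]
opening: 0.0276
```

```bash
python3 tgt.py -.0513 -.0014 .2319
python3 - <<'E'
from ov import *
im=camera('side');cv2.imwrite('pics/m7.png',im)
crop(im,280,105,60,100,7,'pics/m7c.png')
E
```

```text
[ 0.5681 -0.0681  0.232 ] -4.559755731144613 [-6.7752 -0.058   4.7804] 0.027628711205937597
rack pos -0.0512911730188775 -0.0013494378778772641 move cm dx dy dz -0.0008893576370489674 0.0050550450924141625 0.006934820652260143
```

View pics/m7c.png

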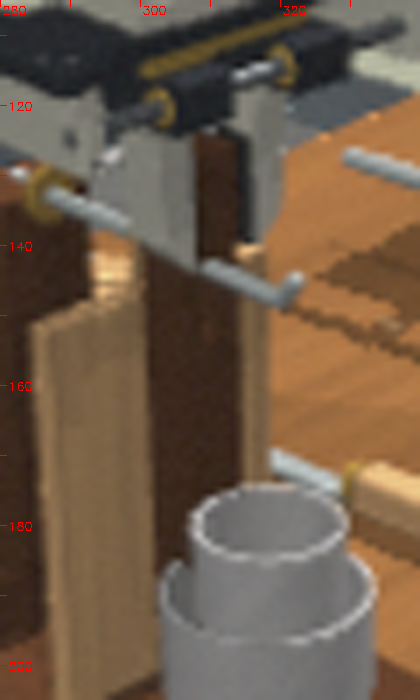

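Resting on the rod and pressed lightly at about 7 N, with the cup sunk into the larger one. Releasing.

>>> send_rows(increments=[[[2.9, 0, 0, 0, 0], [3.1, 0, 0, 0, 0], [3.5, 0, 0, 0, 0], [4.5, 0, 0, 0, 0], [5.5, 0, 0, 0, 0], [5.5, 0, 0, 0, 0], [5.5, 0, 0, 0, 0]]])

```text
t: 31.8
tcp_pos: [0.5693, -0.0682, 0.2318]
orientation: [-0.0, 0.999, -0.04, 0.0]
wrist_force: [-0.6, 0.5, 0.2]
opening: 0.0547
```

>>> send_rows(increments=[[[5.5, 0, 0, -1, 0], [5.5, 0, 0, -3, 0], [5.5, 0, 0, -4, 0], [5.5, 0, 0, -4, 0], [9.1, -1, -2, -1, 0], [9.1, -1, -4, 0, 0], [9.1, 0, -4, 0, 0], [9.1, 0, -4, 0, 0], [9.1, 0, -4, 0, 0], [9.1, 0, -4, 0, 0], [9.1, 0, -4, 0, 0], [9.1, 0, -3, 0, 0], [9.1, 0, 0, 0, 0], [9.1, 0, 0, 0, 0]]])

```text
t: 33.2
tcp_pos: [0.5716, 0.2237, 0.3619]
orientation: [0.0, 0.999, -0.038, -0.0]
wrist_force: [-0.7, -0.0, 0.3]
opening: 0.0909
```

```bash
python3 - <<'E'
from ov import *
p,u,l,psi=frame();print(p,np.degrees(psi))
im=camera('side');cv2.imwrite('pics/m8.png',im)
crop(im,280,105,60,105,7,'pics/m8c.png')
im=camera('top');cv2.imwrite('pics/m8t.png',im)
crop(im,305,100,80,90,8,'pics/m8tc.png')
E
```

```text
[0.57156801 0.22367435 0.36188188] -4.409848262780001
```

View pics/m8c.png

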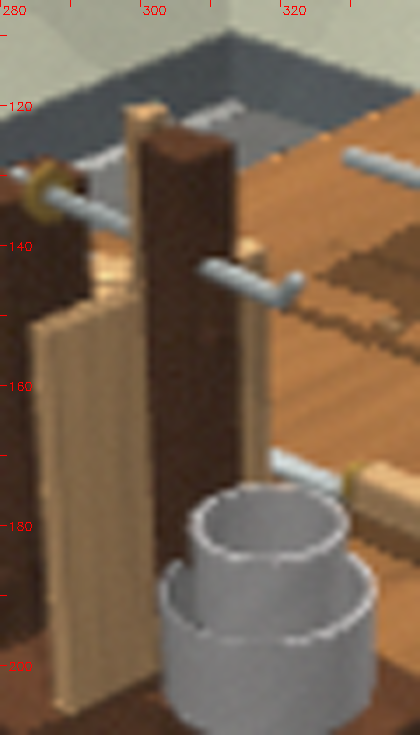

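View pics/m8tc.png

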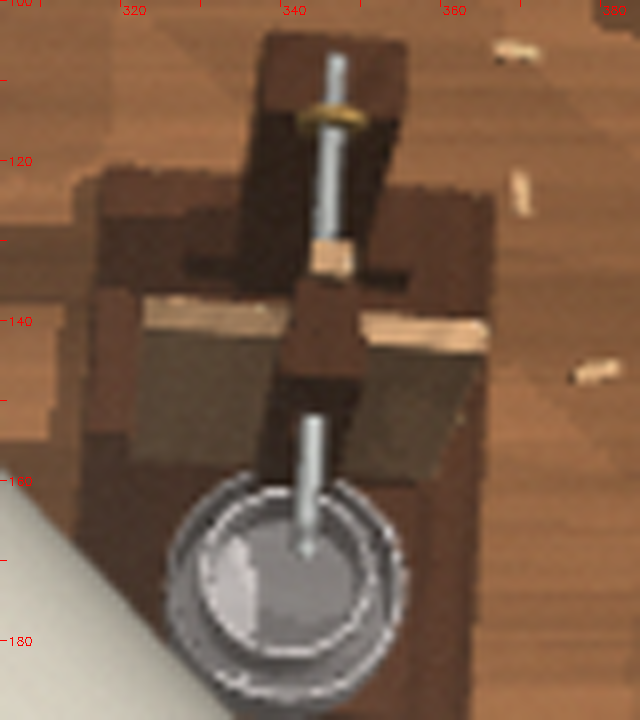

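The two handles are flush with no gap (top view: one dark block from 137 to 148 at u≈343) and the cups are nested. Next, the small dipper. I refine its pose, now that it is unobstructed in the side view.

```bash
python3 - <<'E'
from ov import *
im=cv2.imread('pics/m3.png'); im0=cv2.imread('pics/f9.png')
S=np.array([.5935,.307,0]);a=-.2234;u=np.array([np.cos(a),np.sin(a),0]);l=np.array([-np.sin(a),np.cos(a),0])
overlay(im0,'side',[],(0,.9),170,195,60,95,8,'pics/s1r.png')
overlay(im0,'side',dipper(S,u,l,.034,.164,.02,.04,.119),(0,.9),170,195,60,95,8,'pics/s1.png')
t=cv2.imread('pics/top0.png')
overlay(t,'top',dipper(S,u,l,.034,.164,.02,.04,.119),(.4,-.4),190,135,50,50,12,'pics/s1t.png')
E
```

```text
(no output)
```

View pics/s1.png

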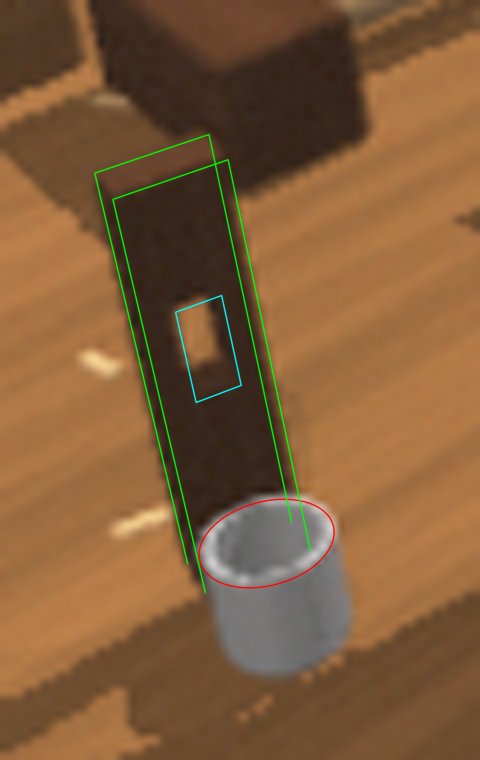

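View pics/s1t.png

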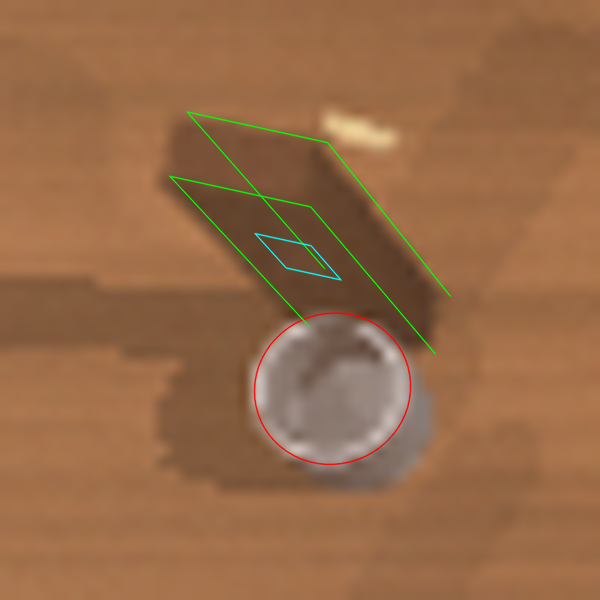

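The small dipper's overlay agrees to about 1 mm in both views (side top front corners 184,219 and 198,215; rim 203,262). I go above it and descend.

>>> send_rows(increments=[[[9.1, 0, 0, 0, 8.4], [9.1, -0.16, -2.6, 0, 0], [9.1, 0, -3.5, 0, 0], [9.1, 0, -2.5, 2, 0], [9.1, 0, 0, 4, 0], [9.1, 0, 0, 4, 0], [9.1, 0, 0, 3, 0], [9.1, 0, 0, 0, 0], [9.1, 0, 0, 0, 0]]])

```text
t: 34.2
tcp_pos: [0.5908, 0.3053, 0.2325]
orientation: [0.0, 0.993, -0.114, 0.0]
wrist_force: [0.2, 1.0, 1.4]
opening: 0.0912
```

```bash
python3 - <<'E'
from ov import *
p,u,l,psi=frame();print(p,np.degrees(psi))
im=camera('side');cv2.imwrite('pics/s2.png',im)
S=np.array([.5935,.307,0]);
P=[(np.array([p-.046*l,p+.046*l]),(0,0,255)),(np.array([p,[p[0],p[1],.164]]),(0,0,255))]
overlay(im,'side',P,(0,.9),140,140,100,110,7,'pics/s2o.png')
print('rel dx,dy', 100*((S-p)[:2]@u[:2]-.0045), 100*(S-p)[:2]@-l[:2], 100*(p[2]-.123))
E
```

```text
[0.59083692 0.30527942 0.23247876] -13.090170407185973
rel dx,dy -0.22958040232434668 -0.22790164457716697 10.947875756081638
```

View pics/s2o.png

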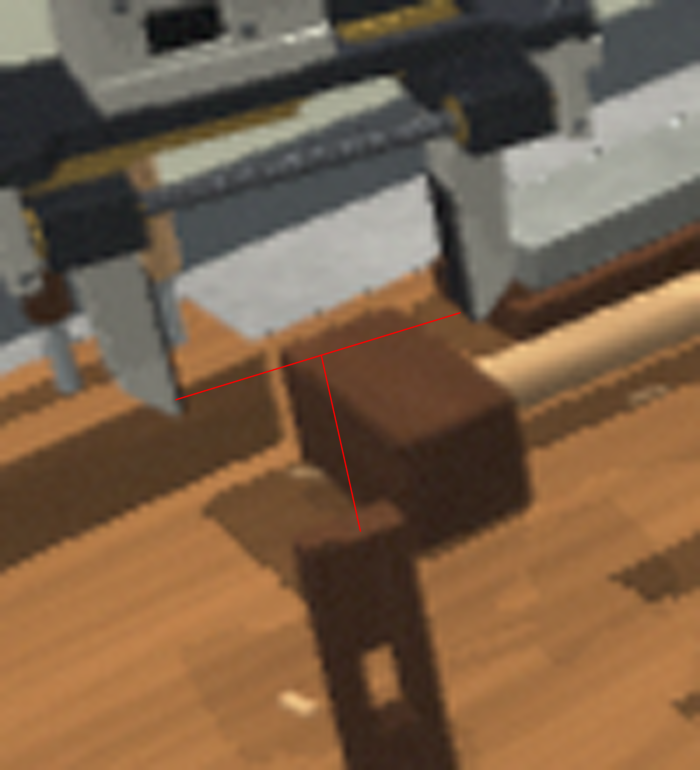

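The jaws straddle the handle top (190,214), with about 2 mm to correct each way. Descending and gripping.

>>> send_rows(grip_force=40, increments=[[[9.1, -0.2, -0.23, 2, 0], [9.1, 0, 0, 3, 0], [9.1, 0, 0, 3, 0], [9.1, 0, 0, 2, 0], [9.1, 0, 0, 0.9, 0], [9.1, 0, 0, 0, 0], [5.5, 0, 0, 0, 0], [4.5, 0, 0, 0, 0], [3.8, 0, 0, 0, 0], [3.8, 0, 0, 0, 0], [3.8, 0, 0, 0, 0], [3.8, 0, 0, 0, 0], [3.6, 0, 0, 0, 0], [0, 0, 0, 0, 0], [0, 0, 0, 0, 0], [0, 0, 0, 0, 0], [0, 0, 0, 0, 0]]])

```text
t: 35.95
tcp_pos: [0.5887, 0.3093, 0.1228]
orientation: [0.0, 0.994, -0.113, -0.0]
wrist_force: [-0.4, -0.2, -0.7]
opening: 0.034
```

```bash
python3 - <<'E'
from ov import *
s=read_state();p,u,l,psi=frame();print(p,np.degrees(psi),s['opening'],s['wrist_force'])
im=camera('side');cv2.imwrite('pics/s3.png',im)
S=np.array([*(p+.0045*u)[:2],0])
overlay(im,'side',dipper(S,u,l,.034,.164,.02,.04,.119),(0,.9),160,180,80,110,7,'pics/s3o.png')
E
```

```text
[0.58866505 0.30926969 0.1227873 ] -12.966514301778124 0.033998881201595915 [-0.3544316  -0.1903251  -0.68750287]
```

View pics/s3o.png

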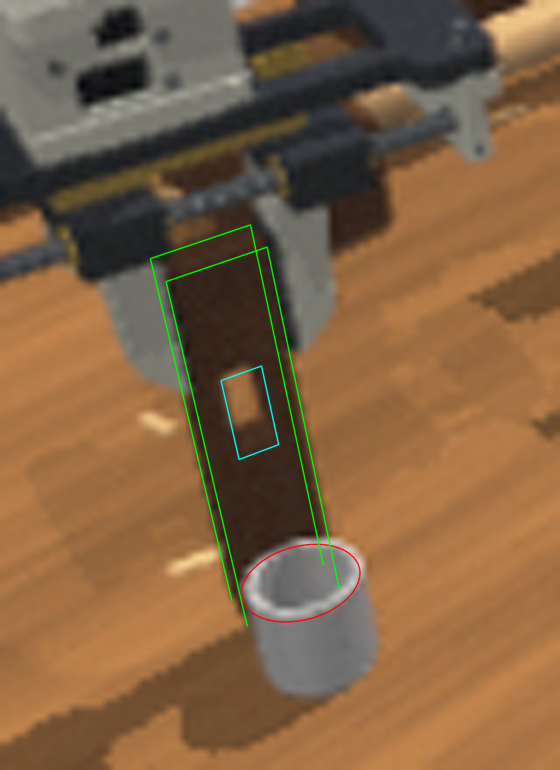

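Gripped at 34 mm. I lift, turn and carry it.

>>> send_rows(increments=[[[0, 0, 0, -1, 0], [0, 0, 0, -3, 0], [0, 0, 0, -4, 0], [0, 0, 0, -4, 0], [0, 0, 0, -4, 0], [0, 0, 0, -3, 0], [0, 0, 0, -1, -8.35], [0, -0.8, 2, 0, 0], [0, -1.2, 3.4, 0, 0], [0, -1.2, 3.6, 0, 0], [0, -1.2, 3.6, 0, 0], [0, -1.2, 3.6, 0, 0], [0, -1, 3.6, 0, 0], [0, -1, 3.6, 0, 0], [0, -0.8, 3.6, 0, 0], [0, -0.7, 3.6, 0, 0], [0, -0.7, 3.6, 0, 0], [0, -0.4, 2, 0, 0], [0, 0, 0, 0, 0], [0, 0, 0, 0, 0]]])

```text
t: 38.0
tcp_pos: [0.4579, -0.0431, 0.3234]
orientation: [-0.0, 0.999, -0.041, 0.0]
wrist_force: [-0.3, 0.9, -1.4]
opening: 0.034
```

```bash
python3 tgt.py -.165 -.0014 .2508
python3 - <<'E'
from ov import *
im=camera('side');cv2.imwrite('pics/s4.png',im);p,u,l,psi=frame()
M=p+.0055*u-[0,0,.1228]
overlay(im,'side',dipper(M,u,l,.034,.164,.02,.04,.119),(0,.9),270,60,100,130,6,'pics/s4o.png')
E
```

```text
[ 0.4579 -0.0431  0.3234] -4.6563545423913535 [-0.3309  0.9155 -1.4351] 0.03404049772875757
rack pos -0.1631342751490838 0.014714805024000032 move cm dx dy dz -0.18597829070788133 1.6115491854715462 7.25910206111603
```

View pics/s4o.png

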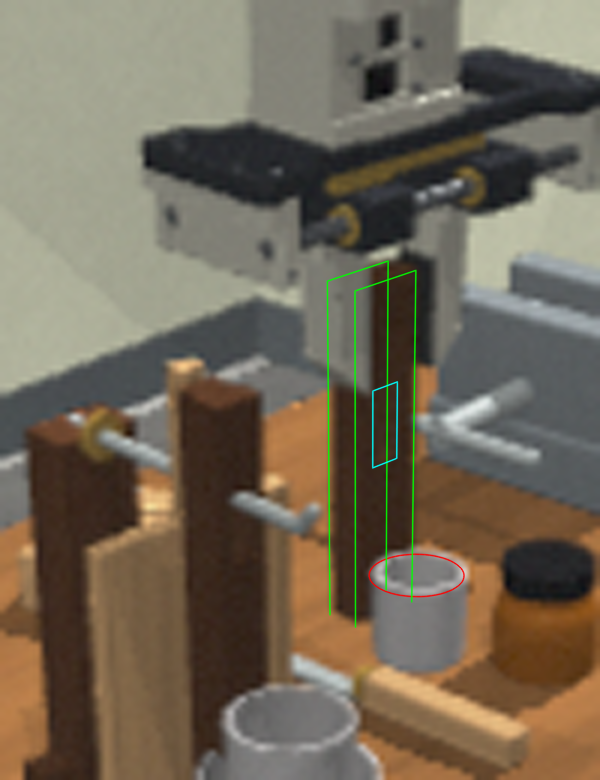

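>>> send_rows(increments=[[[0, -0.2, 0.8, 0, 0], [0, 0, 0.8, 1, 0], [0, 0, 0, 2, 0], [0, 0, 0, 2, 0], [0, 0, 0, 1.5, 0], [0, 0, 0, 0.75, 0], [0, 0.5, 0, 0, 0], [0, 1.2, 0, 0, 0], [0, 1.2, 0, 0, 0], [0, 0.6, 0, 0, 0], [0, 0, 0, 0, 0], [0, 0, 0, 0, 0]]])

```text
t: 39.25
tcp_pos: [0.4895, -0.0618, 0.2503]
orientation: [-0.0, 0.999, -0.04, -0.0]
wrist_force: [-0.1, 1.1, -2.0]
opening: 0.0336
```

```bash
python3 tgt.py -.105 -.0014 .2508
python3 - <<'E'
from ov import *
im=camera('side');cv2.imwrite('pics/s5.png',im)
crop(im,270,100,90,110,6,'pics/s5c.png')
E
```

```text
[ 0.4895 -0.0618  0.2503] -4.609082187500785 [-0.1156  1.1204 -2.0163] 0.033603914237283906
rack pos -0.1300676239929012 -0.001445933020581464 move cm dx dy dz 2.506764234386797 -0.003449364831314421 -0.04839165072558771
```

View pics/s5c.png

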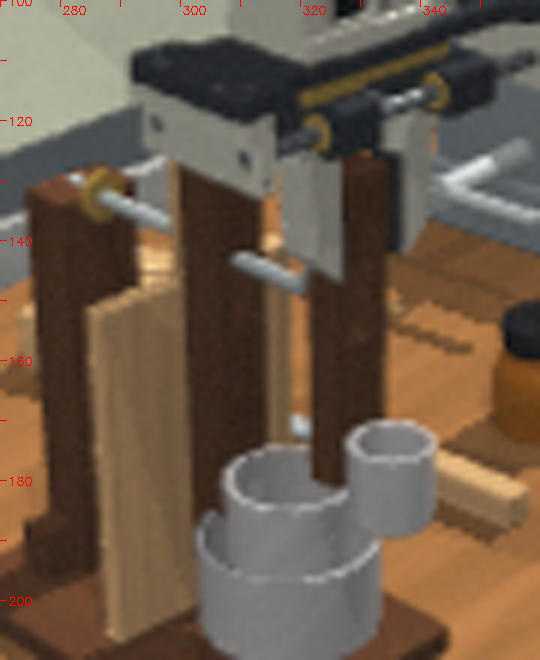

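Aligned laterally (-1.4 mm). I advance over the tip in small steps.

>>> send_rows(increments=[[[0, 0.4, 0, -0.05, 0], [0, 0.4, 0, 0, 0], [0, 0.3, 0, 0, 0], [0, 0.3, 0, 0, 0], [0, 0.2, 0, 0, 0], [0, 0.2, 0, 0, 0], [0, 0, 0, 0, 0]]])

```text
t: 40.0
tcp_pos: [0.5077, -0.0633, 0.2508]
orientation: [-0.0, 0.999, -0.04, 0.0]
wrist_force: [0.1, -0.6, -1.0]
opening: 0.0341
```

>>> send_rows(increments=[[[0, 0.3, 0, 0, 0], [0, 0.3, 0, 0, 0], [0, 0.3, 0, 0, 0], [0, 0.3, 0, 0, 0], [0, 0, 0, 0, 0]]])

```text
t: 40.5
tcp_pos: [0.5199, -0.0643, 0.2508]
orientation: [-0.0, 0.999, -0.04, 0.0]
wrist_force: [0.4, -0.2, -1.1]
opening: 0.0339
```

```bash
python3 tgt.py -.072 -.0014 .2508
python3 - <<'E'
from ov import *
im=camera('side');cv2.imwrite('pics/s6.png',im)
crop(im,270,100,90,110,6,'pics/s6c.png')
E
```

```text
[ 0.5199 -0.0643  0.2508] -4.619291177966237 [ 0.4445 -0.1974 -1.0969] 0.03391650070120052
rack pos -0.09963901078716161 -0.0014956355319329523 move cm dx dy dz 2.7639036319870054 -0.008794746562006028 0.004068346824553926
```

View pics/s6c.png

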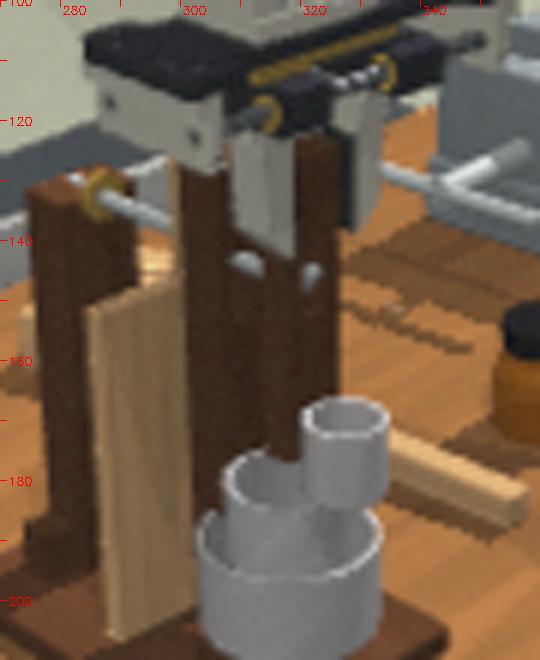

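>>> send_rows(increments=[[[0, 0.4, 0, 0, 0], [0, 0.5, 0, 0, 0], [0, 0.5, 0, 0, 0], [0, 0.5, 0, 0, 0], [0, 0.5, 0, 0, 0], [0, 0.3, 0, 0, 0], [0, 0.1, 0, 0, 0], [0, 0, 0, 0, 0]]])

```text
t: 41.35
tcp_pos: [0.5474, -0.0665, 0.2507]
orientation: [-0.0, 0.999, -0.04, -0.0]
wrist_force: [0.3, 0.7, -0.9]
opening: 0.034
```

>>> send_rows(increments=[[[0, 0.1, 0, 0, 0], [0, 0.1, 0, 0, 0], [0, 0, 0, 0, 0]]])

```text
t: 41.65
tcp_pos: [0.5493, -0.0668, 0.2509]
orientation: [0.0, 0.999, -0.04, 0.0]
wrist_force: [-0.4, 0.6, -2.4]
opening: 0.034
```

```bash
python3 tgt.py -.0673 -.0014 .2328
python3 - <<'E'
from ov import *
im=camera('side');cv2.imwrite('pics/s7.png',im)
crop(im,275,100,70,100,7,'pics/s7c.png')
E
```

```text
[ 0.5493 -0.0668  0.2509] -4.620016009833617 [-0.4305  0.6296 -2.3801] 0.03398729271668293
rack pos -0.07006118729502657 -0.0015240655312531474 move cm dx dy dz 0.27612201382328266 -0.01233324064424827 1.8087442500898498
```

View pics/s7c.png

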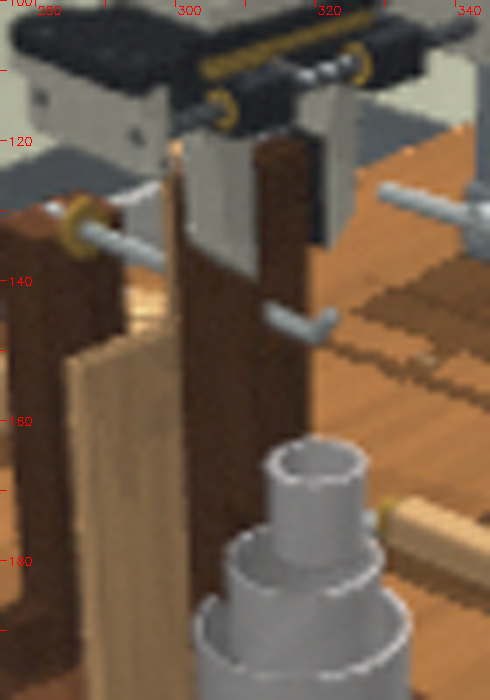

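>>> send_rows(increments=[[[0, 0.1, 0, 0, 0], [0, 0, 0, 0.3, 0], [0, 0, 0, 0.4, 0], [0, 0, 0, 0.4, 0], [0, 0, 0, 0.3, 0], [0, 0, 0, 0.2, 0], [0, 0, 0, 0, 0]]])

```text
t: 42.4
tcp_pos: [0.55, -0.0668, 0.2344]
orientation: [-0.0, 0.999, -0.04, -0.0]
wrist_force: [-0.8, -0.0, -1.8]
opening: 0.0339
```

>>> send_rows(increments=[[[0, 0, 0, 0.1, 0], [0, 0, 0, 0, 0]]])

```text
t: 42.6
tcp_pos: [0.5503, -0.0668, 0.2339]
orientation: [0.0, 0.999, -0.04, 0.0]
wrist_force: [0.1, -0.9, -1.0]
opening: 0.0341
```

>>> send_rows(increments=[[[0, 0, 0, 0.1, 0], [0, 0, 0, 0, 0]]])

```text
t: 42.8
tcp_pos: [0.5503, -0.0668, 0.2328]
orientation: [-0.0, 0.999, -0.04, 0.0]
wrist_force: [0.1, -0.0, -1.0]
opening: 0.0337
```

>>> send_rows(increments=[[[0, 0, 0, 0.07, 0], [0, 0, 0, 0, 0]]])

```text
t: 43.0
tcp_pos: [0.5504, -0.0668, 0.2326]
orientation: [0.0, 0.999, -0.04, 0.0]
wrist_force: [-1.9, 0.3, 2.5]
opening: 0.034
```

>>> send_rows(increments=[[[0, 0.1, 0, 0, 0], [0, 0, 0, 0, 0]]])

```text
t: 43.2
tcp_pos: [0.5507, -0.0669, 0.2325]
orientation: [0.0, 0.999, -0.04, -0.001]
wrist_force: [-4.5, -0.2, 4.8]
opening: 0.0338
```

>>> send_rows(increments=[[[0, 0.1, 0, 0, 0], [0, 0, 0, 0, 0]]])

```text
t: 43.4
tcp_pos: [0.5515, -0.0669, 0.2325]
orientation: [0.0, 0.999, -0.04, -0.001]
wrist_force: [-3.8, 0.5, 5.8]
opening: 0.0339
```

>>> send_rows(increments=[[[0, 0.1, 0, -0.05, 0], [0, 0, 0, 0, 0]]])

```text
t: 43.6
tcp_pos: [0.5516, -0.0669, 0.2325]
orientation: [0.0, 0.999, -0.04, -0.002]
wrist_force: [-7.0, 0.9, 5.6]
opening: 0.0339
```

>>> send_rows(increments=[[[0, 0.1, 0, 0, 0], [0, 0, 0, 0, 0]]])

```text
t: 43.8
tcp_pos: [0.5516, -0.0669, 0.2325]
orientation: [0.0, 0.999, -0.04, -0.003]
wrist_force: [-10.1, 0.3, 8.1]
opening: 0.0339
```

>>> send_rows(increments=[[[0, 0.1, 0, 0, 0], [0, 0, 0, 0, 0]]])

```text
t: 44.0
tcp_pos: [0.5516, -0.067, 0.2325]
orientation: [0.0, 0.999, -0.04, -0.004]
wrist_force: [-12.5, 0.5, 10.2]
opening: 0.0339
```

Firm stop where expected (rack x ≈ -67.8 mm). I ease off and release.

>>> send_rows(increments=[[[0, -0.15, 0, -0.06, 0], [0, 0, 0, 0, 0], [3.5, 0, 0, 0, 0], [3.7, 0, 0, 0, 0], [4, 0, 0, 0, 0], [5, 0, 0, 0, 0], [6, 0, 0, 0, 0], [6, 0, 0, 0, 0], [6, 0, 0, 0, 0]]])

```text
t: 44.9
tcp_pos: [0.5539, -0.0671, 0.2333]
orientation: [-0.0, 0.999, -0.04, 0.0]
wrist_force: [0.4, 0.3, -0.5]
opening: 0.0596
```

>>> send_rows(increments=[[[6, 0, 0, -1, 0], [6, 0, 0, -3, 0], [6, 0, 0, -4, 0], [6, 0, 0, -4, 0], [7, -1, -2, -1, 0], [7, -1, -4, 0, 0], [7, 0, -4, 0, 0], [7, 0, -4, 0, 0], [7, 0, -4, 0, 0], [7, 0, -4, 0, 0], [7, 0, -4, 0, 0], [7, 0, -3, 0, 0], [7, 0, 0, 0, 0], [7, 0, 0, 0, 0]]])

```text
t: 46.3
tcp_pos: [0.557, 0.2243, 0.3637]
orientation: [0.0, 0.999, -0.039, 0.0]
wrist_force: [0.4, -1.4, 0.9]
opening: 0.0701
```

```bash
python3 - <<'E'
from ov import *
s=read_state();print(s['t'],s['tcp_pos'],s['wrist_force'],s['opening'])
im=camera('side');cv2.imwrite('pics/s8.png',im)
crop(im,275,105,70,110,7,'pics/s8c.png')
im=camera('top');cv2.imwrite('pics/s8t.png',im)
crop(im,305,100,80,90,8,'pics/s8tc.png')
E
```

```text
46.3 [0.55698967 0.22429301 0.36366628] [ 0.37640526 -1.42428561  0.91172354] 0.0701444811874693
```

View pics/s8c.png

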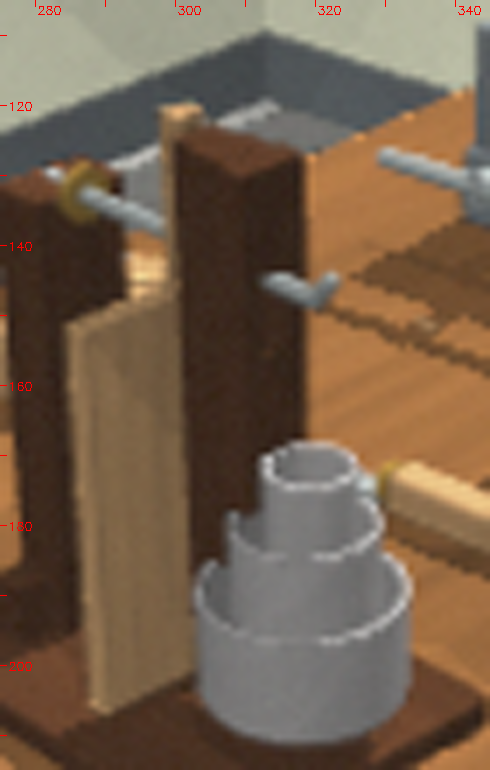

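View pics/s8tc.png

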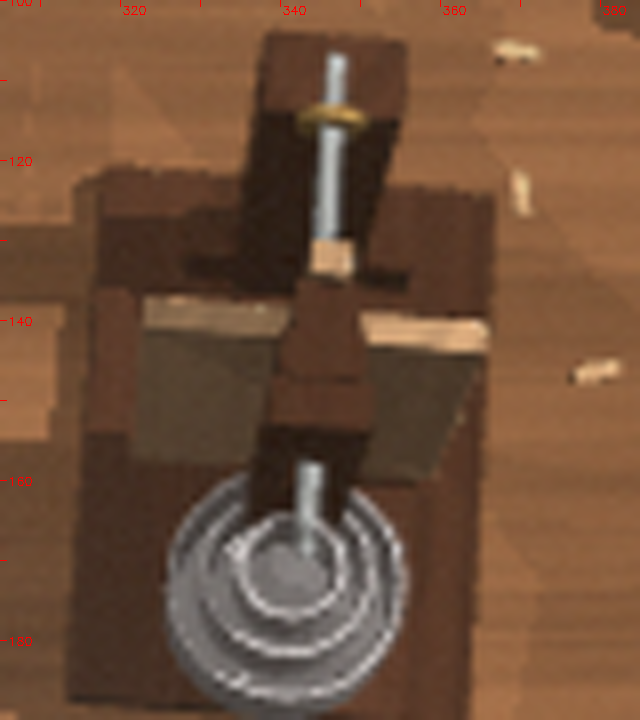

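View pics/s8.png

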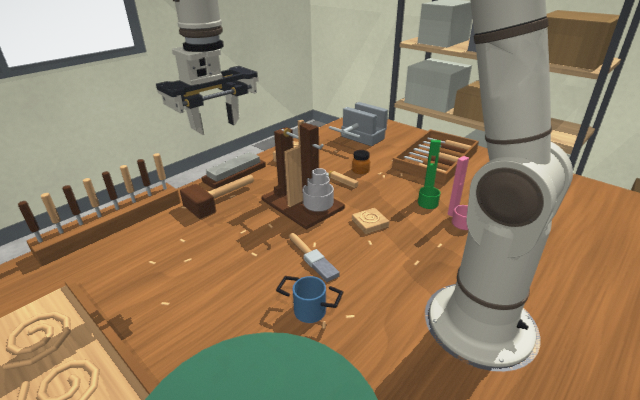

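Everything hangs as intended: three flush handles (top view, v 135 to 154), nested cups, and all the other things where they were. Handing in.

```bash
python3 -c "
from station import *
print(sign_off())"
```

```text
the job is handed in; nothing more can be done
None
```

All three dippers are on the hook, the large one first, then the medium, then the small. Each was lowered onto the rod, pushed against a firm stop, eased off and let go. I handed the job in at about 46 s; sign-off gives no verdict.

**Last checks:**
- The final side and top pictures show the handles stacked flush and plumb, the cups nested, the gripper clear and the bystanders in place.
- The stops were about 16 to 17 mm apart, matching the handle thickness.
- In the top view a faint dark line shows between the medium and small handles. I took it for an edge or a gap of under 1 mm, well inside the tolerance.

**What went wrong or disagreed:**
- **Wrong column:** while seating the large dipper I entered the lowering in the sideways column. It pressed sideways on the rod with about 26 N measured at the wrist, close to the 28 N limit. I undid it at once.
- **Rod position:** before insertion, the side and top cameras disagreed by about 3 mm on where the rod was sideways. I took the middle, and the sideways contact later confirmed it to about 1 mm.

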